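# Snap two carving gouges into the rack clips

## Robot

A 6-joint arm with a two-finger parallel gripper is mounted at the origin on the work surface. World frame = base frame: x ahead of the robot, y to its left, z up, the work surface at z = 0. Lengths are in mm, angles in rad, forces in N, time in s.
With the tool pointing down it reaches from about 275 to 750 mm from the base axis. Payload 10.2 kg.
Tool frame: the origin (TCP) lies on the mounting face of the last link; the fingertips stand 173 mm ahead of it and the grasp point (between the pads) lies 155 mm ahead of it (manip.tip_extent is the distance from the TCP to the fingertips, in mm); z points along the fingers, y is the direction in which the jaws open and shut (so a half turn about z gives the same grasp; the last joint's range is limited). The gripper opens to 85 mm and grips with 20 to 120 N. Pads are 22 mm wide; open, the fingers measure 114 mm over their backs; the gripper's body (76 mm by 85 mm) begins 54 mm behind the grasp point. The pads swing forward as they close: fully open they stand 13 mm farther back than shut.
Start: joints at [-1.568, 0.313, 1.498, -0, 1.331, -0.223], TCP at [117.526, -511.683, 404.694] pointing down, gripper open.
Joint ranges: [-2.94, 2.94], [-0.97, 2.17], [0.19, 2.56], [-1.23, 4.37], [0.02, 3.11], [-2.88, 2.88]. Speed limits (rad/s): [2.39, 2.39, 3.01, 3.14, 3.14, 3.14].

## Interface

Orientations are given as a rotation vector (axis times angle).
In Python, from cell import sensors, cams, sign_off, find_in, manip gives the robot as it stands. The module is installed in compiled form; this text tells all that it offers.
- The arm moves only by the shell command python3 -m jog 'ROWS' [FORCE]. ROWS is JSON, a list of rows, each an object with "delta_pos": the shift along the tool's x, y, z in m, a list of three; "rot": the turn, a rotation vector about the tool's x, y, z in degrees, a list of three; "hand": the opening, from 0 (shut) to 1 (fully open). A call has 1 to 5 rows; each row is the pose to reach, as a shift and turn from the pose commanded when the call began, along the tool's axes at that moment; what a row does not reach only later rows make up. A row lasts 1/8 s, in which the tool goes at most 62.5 mm and 10.7 degrees, less where a joint would pass 70% of its speed; a pose out of reach is approached as far as the arm can. A call with a gripper value outside its range is refused whole. The fingers move at their own pace and stop on an object; FORCE is the grip in N (left out, the last holds). Time passes only in rows, so rows that repeat a pose let the fingers close. It gives the time, the measured TCP pose, the force and the opening at its end, in the units of the state.
- sensors.read_state(): the state, without advancing time (a new reading comes with each control period).
- cams.read_camera(name): name is "scene" or "top" or "wrist"; returns the picture (384x512x3 uint8, red, green, blue); there is no depth.
- cams.calibration(name): a dict with "fov_y" (degrees; the focal length in pixels is half the picture's height over the tangent of half this angle, whatever the lens; pixels are square), "cx", "cy" (the principal point, pixels), "pose" (4x4, takes a point from camera to world coordinates). Camera axes: x right, y down, z forward; pixel columns grow to the right and rows downward; lengths in mm; the calibration is good to about 2 mm. A picture is of the moment at which its call begins: read the wrist's pose just before it. calibration takes no time and is no camera call; for the wrist camera it gives the pose at the moment of the call.
- sign_off(): hands the job in, once; it reports no verdict.
Trained networks look in the newest picture that a camera, given by its name, has taken for a name from the list of things; names that differ only in an ending like _2 or _b are one class to them, and where a whole thing is asked for, a point or a joint stands for the part that bears it (a point fixed in the world has none). Each returns a list of dicts, best first, with "conf" (0 to 1); they miss things now and then, are a little off and sometimes report something else, mostly with a low value. They report only what shows in the picture. A call takes as long as a camera call. They do not tell look-alikes from the thing itself.
- find_in(camera, label): "extent" ([left, top, right, bottom] in pixels, round what is visible of it).
The state is a dict: "time_s": time; "joint_positions": joint angles; "qd": joint speeds; "tau": joint torques, N m; "tcp_pos": TCP position; "ee_rot": TCP orientation; "wrist_force": force on the tool from outside, world axes, zero at the start; "wrist_torque": the same for the moment, N m; "gripper_width": finger opening in mm.
Only numpy, scipy, OpenCV 4.12 (cv2) and the standard library are available. Lean on these libraries where they do the work, as an engineer would, in place of code of your own. Each camera call takes 0.05 s, during which the arm holds its last target.

## Task

Tidy the carving bench: hang both loose gouges on the sloping rack, each in the pair of spring clips that fits its handle, blade uppermost like the one already there. Push each straight in until both clips snap round its two necks and it lies fully home, then stop pushing - do not force it or lean on it - and let go. Leave the mallet, whetstone, figure and glue bottle where they are.

Things in the scene. Friction and masses are not known exactly. Their poses are not given: they have to be found in the camera images.
- gouge_big: the thicker loose gouge, lying on the bench. Origin on its axis at the middle of the eight-sided wooden grip (34 mm across flats, 60 mm long, one flat down, origin 17 mm up); x along the axis to the blade, z up. Round necks 28 mm in diameter at x 30..52 and -52..-30; butt 31 mm thick ends at -66; shaft 8 mm; blade 24 mm wide ends at 150. About 240 g, balances near the origin
- gouge_small: the thinner loose gouge, lying on the bench. Origin on its axis at the middle of the eight-sided wooden grip (25 mm across flats, 60 mm long, one flat down, origin 12.5 mm up); x along the axis to the blade, z up. Round necks 20 mm in diameter at x 30..52 and -52..-30; butt 23 mm thick ends at -66; shaft 8 mm; blade 12 mm wide ends at 150. About 130 g, balances near the origin
- gouge_big_front (a point): middle of the big gouge's neck at the blade end, on its axis, 41 mm from the grip's middle
- gouge_big_rear (a point): middle of the big gouge's neck at the butt end, on its axis, 41 mm from the grip's middle
- gouge_small_front (a point): middle of the small gouge's neck at the blade end, on its axis, 41 mm from the grip's middle
- gouge_small_rear (a point): middle of the small gouge's neck at the butt end, on its axis, 41 mm from the grip's middle
- clip_big: the wider pair of steel spring clips, for 28 mm necks, on the rack board, one clip up the slope from the other, 82 mm apart; each 14 mm long and about 40 mm wide. Origin on the board midway between them; z up, x level, the way the board rises, y level along the board. Necks go in along (sin 35, 0, -cos 35) of this frame
- clip_small: the narrower pair of steel spring clips, for 20 mm necks, on the rack board, one clip up the slope from the other, 82 mm apart; each 14 mm long and about 32 mm wide. Origin on the board midway between them; z up, x level, the way the board rises, y level along the board. Necks go in along (sin 35, 0, -cos 35) of this frame
- clip_big_upper (a point): upper clip of the big pair: where the middle of the big gouge's blade-end neck lies when fully home, 30 mm out from the board, 41 mm up the slope from the pair's middle. Its sprung jaws have round lips 20 mm apart: the neck touches them 21 mm before home, push peaks about 17 mm before home (about 9 N for both clips together), and from 10 mm on the jaws pull it in, onto a rigid seat
- clip_big_lower (a point): lower clip of the big pair, like the upper: where the middle of the big gouge's butt-end neck lies when fully home, 30 mm out from the board and 41 mm down the slope from the pair's middle
- clip_small_upper (a point): upper clip of the small pair: where the middle of the small gouge's blade-end neck lies when fully home, 30 mm out from the board, 41 mm up the slope from the pair's middle. Its sprung jaws have round lips 14 mm apart: the neck touches them 16 mm before home, push peaks about 13 mm before home (about 9 N for both clips together), and from 8 mm on the jaws pull it in, onto a rigid seat
- clip_small_lower (a point): lower clip of the small pair, like the upper: where the middle of the small gouge's butt-end neck lies when fully home, 30 mm out from the board and 41 mm down the slope from the pair's middle
- rack: fixed plywood rack, board sloping up 35 degrees away from the robot, 310 mm wide (y -115..195), x -70..131, top edge 164 mm high. Origin on the bench, axes as for the clips. The clip pairs stand on the board at y about -55 and +55, either way round, 72 mm above the bench at the middle. A third gouge, fixed for good at y = 150, shows how tools hang, blade uppermost
- mallet: carver's mallet standing on its head: head 92 mm in diameter, 240 mm tall in all; bystander. Origin at its foot
- whetstone: grey stone 150 x 45 x 22 mm lying flat on the bench; bystander. Origin under its centre, x along its length
- blank: half-carved pale wooden figure on a 70 mm square foot, 191 mm tall; bystander. Origin at its foot
- glue: white glue bottle 60 mm in diameter, 170 mm tall, standing between the two gouges; bystander. Origin at its foot
Mind the look-alikes: they are no part of the job. What is shaped like the gouge_small but green is not meant. Leave any red look-alike of the gouge_big alone.

How it is judged:
By the outcome, as a careful person would: the job done as asked, in the order asked, and still so for the second after the job is handed in, with the robot touching nothing.
It also fails if it takes over 72 s, if anything falls off the work surface, if the arm or the gripper's body presses on something with over 40 N, if the wrist force passes 120 N, or if a joint passes its speed limit or range.

## Working session

There is one attempt and no reset: what is moved stays moved. The work goes in short steps, Python scripts to look and compute and a shell command to move; the robot and the scene stay as the last step left them, time stands still between calls to the robot, and variables do not carry over. Pictures are saved under pics/ and viewed, and the job is handed in when it is done.

```bash
mkdir -p pics; ls; python3 - <<'E'
from cell import sensors, cams, find_in
import cv2, numpy as np
s=sensors.read_state(); print(s)
for c in ["scene","top"]:
    im=cams.read_camera(c); cv2.imwrite(f"pics/{c}0.png",cv2.cvtColor(im,cv2.COLOR_RGB2BGR))
    k=cams.calibration(c); print(c,k)
E
```

```text
pics
{'time_s': 0.0, 'joint_positions': array([-1.56843645e+00,  3.13445434e-01,  1.49841141e+00, -1.65581730e-06,
        1.33098953e+00, -2.23407559e-01]), 'qd': array([ 0.00049635,  0.00217147, -0.00174216, -0.00037328, -0.00148001,
       -0.00098881]), 'tau': array([-1.35489448e-03, -4.12274265e+01, -2.59733713e+01, -2.53432845e-04,
        4.24689380e-03, -6.46976957e-06]), 'tcp_pos': array([ 117.50762029, -511.6468493 ,  404.14693547]), 'ee_rot': array([-3.12035926e+00, -3.53742208e-01, -2.14620837e-04]), 'wrist_force': array([ 0.34628211,  0.13452972, -0.83292681]), 'wrist_torque': array([-0.00148676, -0.0153947 , -0.04994713]), 'gripper_width': 85.26732670154574}
scene {'fov_y': 53.75535157113545, 'cx': 255.88530418195344, 'cy': 192.9704618366549, 'pose': array([[ 1.49044556e-01,  7.29355180e-01, -6.67702585e-01,
         1.21682316e+03],
       [ 9.88821397e-01, -1.07039014e-01,  1.03802184e-01,
        -1.45533244e+02],
       [ 4.23843362e-03, -6.75709754e-01, -7.37155590e-01,
         8.74789942e+02],
       [ 0.00000000e+00,  0.00000000e+00,  0.00000000e+00,
         1.00000000e+00]])}
top {'fov_y': 55.49764233204271, 'cx': 259.0730590455415, 'cy': 184.70503875925613, 'pose': array([[ 2.60645789e-02, -9.98463352e-01,  4.89037056e-02,
         4.31957646e+02],
       [-9.99620585e-01, -2.55964843e-02,  1.01738317e-02,
        -4.75317964e+01],
       [-8.90643519e-03, -4.91503275e-02, -9.98751681e-01,
         1.10154715e+03],
       [ 0.00000000e+00,  0.00000000e+00,  0.00000000e+00,
         1.00000000e+00]])}
```

View pics/scene0.png

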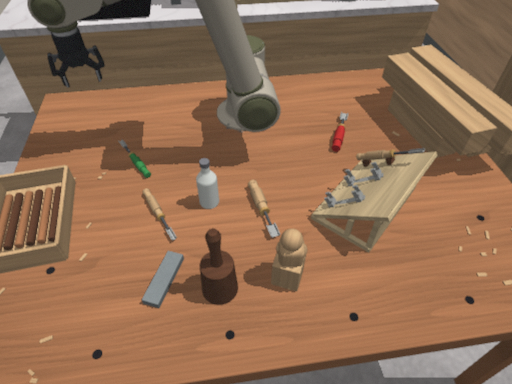

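View pics/top0.png

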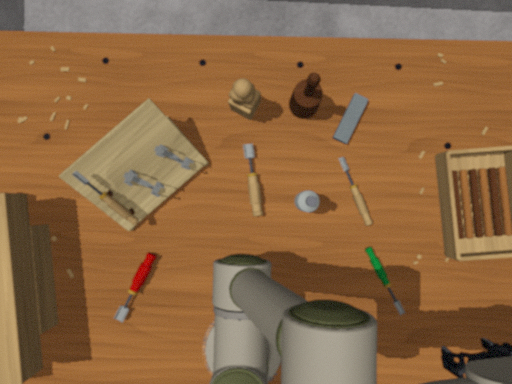

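```bash
cat > h.py <<'E'
import numpy as np, cv2
from scipy.spatial.transform import Rotation as R
from scipy.optimize import least_squares
def K(cal):
    f=192/np.tan(np.radians(cal['fov_y']/2)); return np.array([[f,0,cal['cx']],[0,f,cal['cy']],[0,0,1]])
def proj(cal,P):
    T=np.linalg.inv(cal['pose']); P=np.atleast_2d(P); q=P@T[:3,:3].T+T[:3,3]; p=q@K(cal).T; return p[:,:2]/p[:,2:]
def ray(cal,uv):
    d=cal['pose'][:3,:3]@np.linalg.inv(K(cal))@np.array([uv[0],uv[1],1.]); return cal['pose'][:3,3],d/np.linalg.norm(d)
def onz(cal,uv,z):
    o,d=ray(cal,uv); return o+d*(z-o[2])/d[2]
def tri(obs):
    A=np.zeros((3,3));b=np.zeros(3)
    for cal,uv in obs:
        o,d=ray(cal,uv);M=np.eye(3)-np.outer(d,d);A+=M;b+=M@o
    return np.linalg.solve(A,b)
def bgr(im): return cv2.cvtColor(im,cv2.COLOR_RGB2BGR)
def crop(im,x0,y0,x1,y1,s): return cv2.resize(bgr(im)[y0:y1,x0:x1],None,fx=s,fy=s,interpolation=cv2.INTER_CUBIC)
E
python3 - <<'E'
from h import *
from cell import cams,find_in
im=cv2.imread('pics/top0.png')[:,:,::-1]; sc=cv2.imread('pics/scene0.png')[:,:,::-1]
a=crop(im,50,90,220,240,4.5); cv2.imwrite('pics/t_rack.png',a)
cv2.imwrite('pics/t_g.png',crop(im,230,130,390,230,5))
cv2.imwrite('pics/s_rack.png',crop(sc,300,130,450,250,5.3))
cal=cams.calibration('top')
for n,uv,z in [('bigbutt',(258,215),17),('bigblade',(249,145),17),('smallbutt',(369,222),12),('smallblade',(342,158),12),('redbutt',(152,254),17),('glue',(308,205),0),('mallet',(304,104),0),('blank',(244,106),0),('stone',(351,118),22)]:
    print(n,onz(cal,uv,z).round())
E
```

```text
bigbutt [395. -36.  17.]
bigblade [603.  -3.  17.]
smallbutt [ 383. -365.   12.]
smallblade [ 572. -283.   12.]
redbutt [272. 275.  17.]
glue [ 429. -185.    0.]
mallet [ 736. -167.    0.]
blank [725.  16.   0.]
stone [ 691. -305.   22.]
```

View pics/t_rack.png

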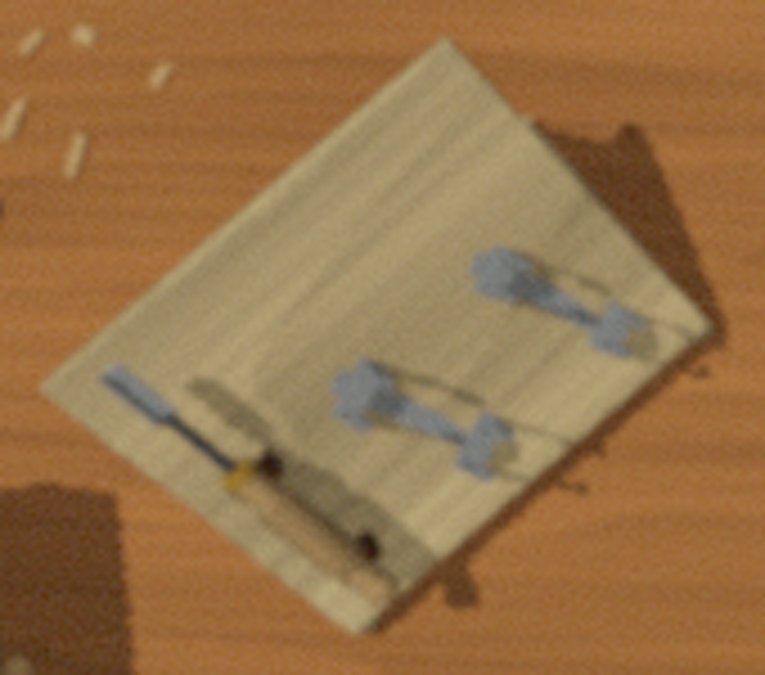

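View pics/t_g.png

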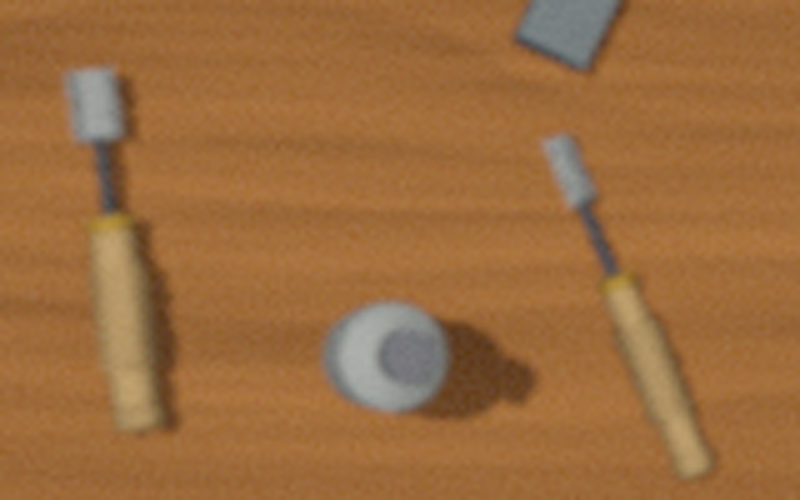

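View pics/s_rack.png

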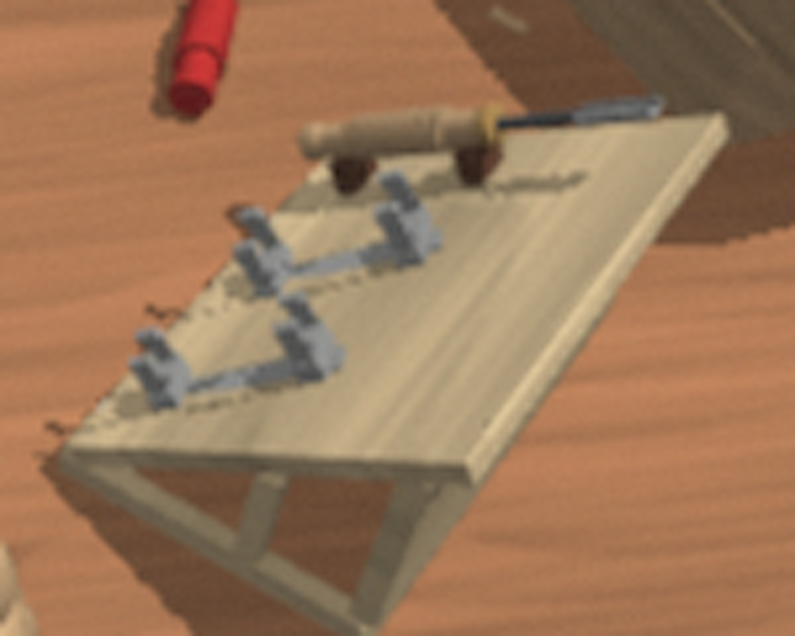

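```bash
python3 - <<'E'
from h import *
from cell import cams
ct=cams.calibration('top'); cs=cams.calibration('scene')
t=np.tan(np.radians(35)); L=np.array([[131,-115,72+131*t],[-70,-115,72-70*t],[-70,195,72-70*t],[131,195,72+131*t]])
px=np.array([[445,40],[712,327],[358,632],[40,387]])/4.5+[50,90]
# scene corners crop 5.3 + (300,130): lower -115 corner (65,450), upper -115 (475,470), upper +195 (725,118)
ps=np.array([[475,468],[62,450],[727,118]])/5.3+[300,130]
def W(p,L): c,s=np.cos(p[2]),np.sin(p[2]); return np.c_[p[0]+c*L[:,0]-s*L[:,1],p[1]+s*L[:,0]+c*L[:,1],L[:,2]]
f=lambda p:np.r_[(proj(ct,W(p,L))-px).ravel(),(proj(cs,W(p,L[[0,1,3]]))-ps).ravel()]
r=least_squares(f,[500,250,0.5]); print(r.x,np.degrees(r.x[2])); print(f(r.x).reshape(-1,2).round(1))
p=r.x
n=np.array([-np.sin(np.radians(35)),0,np.cos(np.radians(35))]);u=np.array([np.cos(np.radians(35)),0,np.sin(np.radians(35))])
for nm,cal in [('top',ct),('scene',cs)]:
    im=cv2.imread(f'pics/{nm}0.png'); x0,y0,s=((50,90,4.5) if nm=='top' else (300,130,5.3)); a=cv2.imread('pics/t_rack.png' if nm=='top' else 'pics/s_rack.png')
    for y in (-55,55,150):
        for k in (-41,41):
            for h,col in((0,(0,0,255)),(30,(0,255,0))):
                P=np.array([0,y,72])+u*k+n*h
                q=(proj(cal,W(p,P[None]))[0]-[x0,y0])*s
                cv2.circle(a,tuple(int(v) for v in q),4,col,-1)
    cv2.imwrite(f'pics/ov_{nm}.png',a)
E
```

```text
[524.53957699 251.50748186   0.75064705] 43.00890782266338
[[-0.5 -1.6]
 [-1.1 -1.8]
 [-1.5 -0.2]
 [-1.1 -0.1]
 [-1.8 -0.6]
 [-0.9 -0.5]
 [-1.7 -1.1]]
```

View pics/ov_top.png

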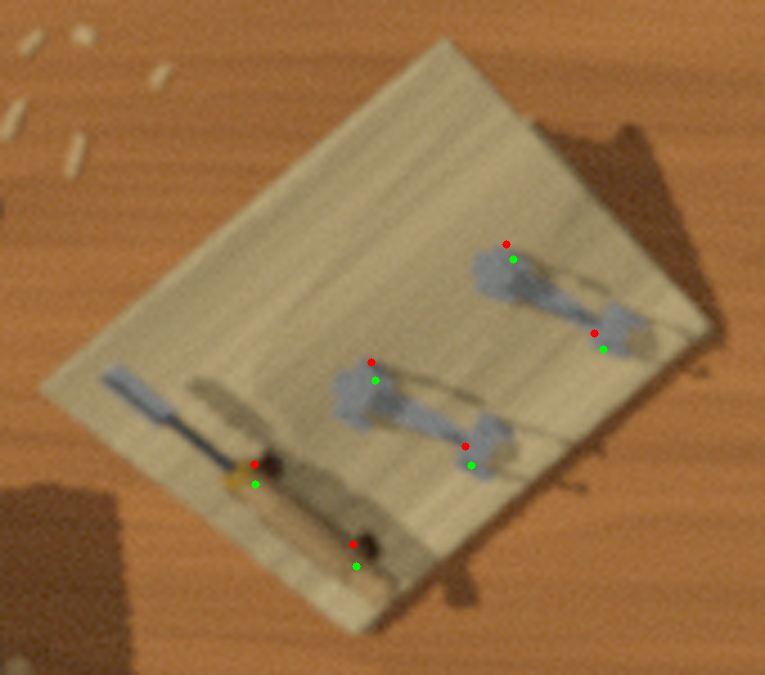

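View pics/ov_scene.png

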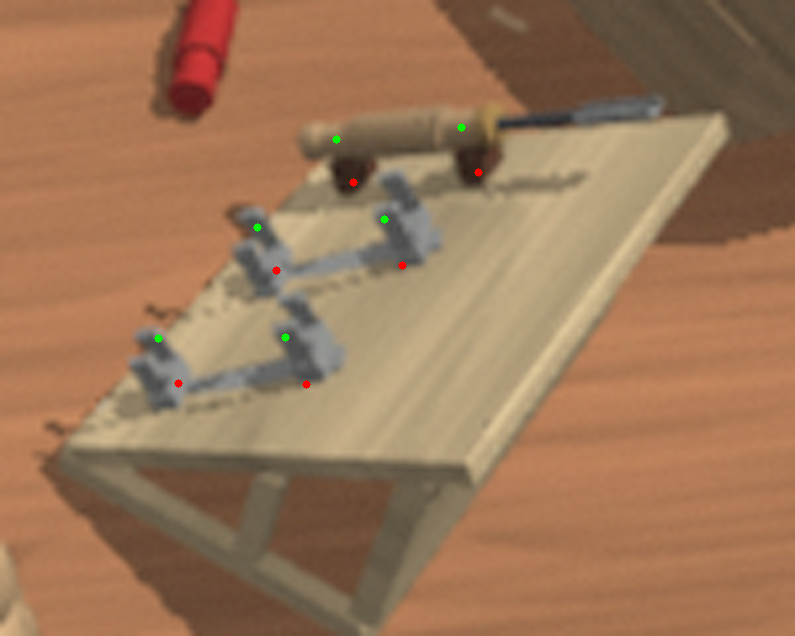

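```bash
python3 - <<'E'
from h import *
from cell import cams,sensors
s=sensors.read_state()
c=cams.calibration('wrist'); im=cams.read_camera('wrist'); cv2.imwrite('pics/w0.png',bgr(im))
T=np.eye(4);T[:3,:3]=R.from_rotvec(s['ee_rot']).as_matrix();T[:3,3]=s['tcp_pos']
print(c['fov_y'],c['cx'],c['cy']);print((np.linalg.inv(T)@c['pose']).round(3)); print(T.round(3))
E
```

```text
59.11646372140389 259.32243359672304 193.33607301687766
[[-1.0000e-03 -9.5100e-01 -3.0800e-01  7.8753e+01]
 [ 1.0000e+00 -1.0000e-03 -0.0000e+00  3.5300e-01]
 [-0.0000e+00 -3.0800e-01  9.5100e-01  3.0527e+01]
 [ 0.0000e+00  0.0000e+00  0.0000e+00  1.0000e+00]]
[[ 9.75000e-01  2.24000e-01 -0.00000e+00  1.17531e+02]
 [ 2.24000e-01 -9.75000e-01  1.00000e-03 -5.11652e+02]
 [ 0.00000e+00 -1.00000e-03 -1.00000e+00  4.04205e+02]
 [ 0.00000e+00  0.00000e+00  0.00000e+00  1.00000e+00]]
```

View pics/w0.png

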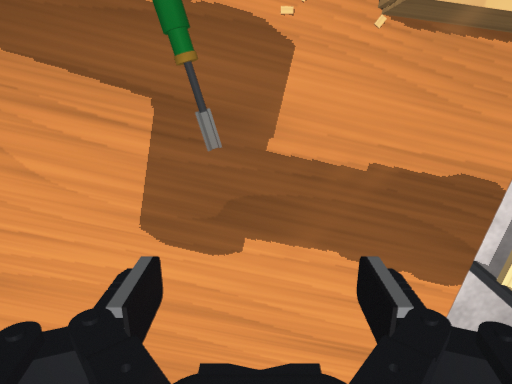

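```bash
cat >> h.py <<'E'
def frame(z,x):
    z=np.array(z,float)/np.linalg.norm(z); x=np.array(x,float); x=x-z*(x@z); x/=np.linalg.norm(x); return np.c_[x,np.cross(z,x),z]
def plan(G,z,x,off=155.,cmd=None):
    """grasp point G world, tool z, tool x -> delta, rot"""
    from cell import sensors
    s=sensors.read_state()
    R0=R.from_rotvec(s['ee_rot']).as_matrix(); p0=s['tcp_pos']
    Rt=frame(z,x); pt=np.array(G,float)-off*Rt[:,2]
    d=R0.T@(pt-p0)/1000; rv=np.degrees(R.from_matrix(R0.T@Rt).as_rotvec())
    print('t',s['time_s'],'delta',d.round(4).tolist(),'rot',rv.round(2).tolist(),'dist',np.linalg.norm(d).round(3),'ang',np.linalg.norm(rv).round(1))
E
python3 - <<'E'
from h import *
y=np.radians(23.5); plan([465,-330,205],[0,0,-1],[np.cos(y),np.sin(y),0])
E
```

```text
t 0.15 delta [0.3793, -0.0992, 0.0444] rot [-0.05, -0.02, -10.56] dist 0.395 ang 10.6
```

```bash
python3 -m jog '[{"delta_pos":[0.06,-0.015,0.01],"rot":[0,0,-3],"hand":1},{"delta_pos":[0.12,-0.03,0.02],"rot":[0,0,-6],"hand":1},{"delta_pos":[0.18,-0.045,0.03],"rot":[0,0,-9],"hand":1},{"delta_pos":[0.24,-0.06,0.04],"rot":[0,0,-10.5],"hand":1},{"delta_pos":[0.3,-0.08,0.044],"rot":[0,0,-10.5],"hand":1}]'; python3 -m jog '[{"delta_pos":[0.06,-0.01,0],"rot":[0,0,0],"hand":1},{"delta_pos":[0.08,-0.02,0],"rot":[0,0,0],"hand":1},{"delta_pos":[0.08,-0.02,0],"rot":[0,0,0],"hand":1}]'
cat > shot.py <<'E'
import sys
from h import *
from cell import cams,sensors
import pickle
n,c=sys.argv[1],(sys.argv[2] if len(sys.argv)>2 else 'wrist')
cal=cams.calibration(c); s=sensors.read_state(); im=cams.read_camera(c); cv2.imwrite(f'pics/{n}.png',bgr(im)); pickle.dump(cal,open(f'pics/{n}.pkl','wb'))
print(s['time_s'],s['tcp_pos'].round(1),s['ee_rot'].round(4),s['wrist_force'].round(1),s['gripper_width'].round(1))
E
python3 shot.py w1
```

```text
time_s: 0.78
tcp_pos: [392.3, -366.1, 360.1]
ee_rot: [-3.075, -0.638, 0.001]
wrist_force: [0.3, -0.2, -0.2]
gripper_width: 85.5
time_s: 1.15
tcp_pos: [457.0, -316.1, 360.5]
ee_rot: [-3.075, -0.642, 0.001]
wrist_force: [-0.5, -0.9, -0.7]
gripper_width: 85.6Traceback (most recent call last):
  File "shot.py", line 7, in <module>
    print(s['time_s'],s['tcp_pos'].round(1),s['ee_rot'].round(4),s['wrist_force'].round(1),s['gripper_width'].round(1))
                                                                                           ^^^^^^^^^^^^^^^^^^^^^^^^
AttributeError: 'float' object has no attribute 'round'
```

```bash
sed -i "s/s\['gripper_width'\].round(1)/round(s['gripper_width'],1)/" shot.py
```

```text
(no output)
```

View pics/w1.png

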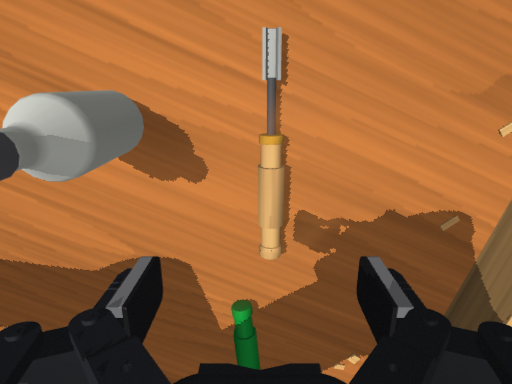

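```bash
python3 - <<'E'
from h import *
im=cv2.imread('pics/w1.png'); cv2.imwrite('pics/w1z.png',cv2.resize(im[125:265,210:340],None,fx=4,fy=4,interpolation=cv2.INTER_NEAREST))
E
```

```text
(no output)
```

View pics/w1z.png

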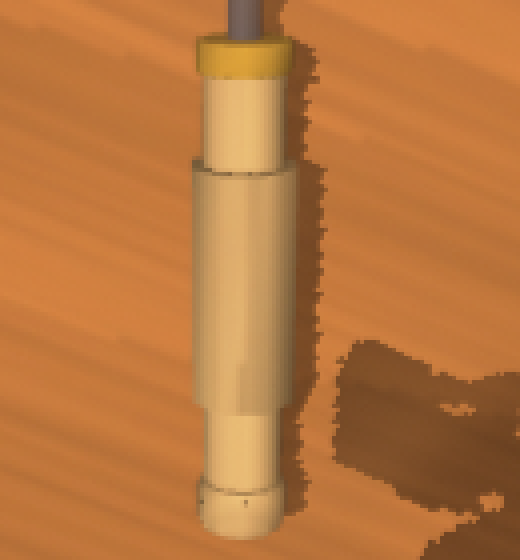

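```bash
python3 - <<'E'
from h import *
import pickle
cal=pickle.load(open('pics/w1.pkl','rb'))
g=lambda a,b:(210+a/4-.5,125+b/4-.5)
F=onz(cal,g(245.5,167),12.5);B=onz(cal,g(243.3,407),12.5); print(F,B,np.linalg.norm(F-B))
N=onz(cal,g(244.6,110),12.5); Q=onz(cal,g(241,505),12.5)
T=onz(cal,(272,28),8)
print('yaw',np.degrees(np.arctan2(*(F-B)[1::-1])),np.degrees(np.arctan2(*(N-Q)[1::-1])),np.degrees(np.arctan2(*(T-Q)[1::-1])))
C=(F+B)/2;y=np.arctan2(*(N-Q)[1::-1]); e=np.array([np.cos(y),np.sin(y),0]);print(C,(T-C)@e,(F-C)@e)
# projected check of widths
n=np.array([-e[1],e[0],0]); 
for xx,h in((30,12.5),(-30,12.5)): print([((proj(cal,C+e*xx+n*s*h)[0]-[210,125]+.5)*4).round(1) for s in(1,-1)])
print(((proj(cal,C+e*150)[0])).round(1), proj(cal,C-e*66).round(1))
from cell import sensors; s=sensors.read_state(); print(s['tcp_pos'],s['ee_rot'],s['time_s'])
E
```

```text
[ 464.47018914 -325.0364257    12.5       ] [ 407.16895873 -350.11019391   12.5       ] 62.54698120587581
yaw 23.633137447573485 23.61758994990141 23.5257401370105
[ 435.81957393 -337.5733098    12.5       ] 152.44104720590667 31.27348945154884
[array([193.5, 172.2]), array([297.5, 172.1])]
[array([194.1, 402.4]), array([292.5, 402.3])]
[272.2  30.3] [[270.  256.8]]
[ 456.24758974 -316.99379738  360.53243775] [-3.07545577e+00 -6.39581068e-01  7.37664895e-04] 1.2
```

```bash
python3 - <<'E'
from h import *
y=np.radians(23.62); plan([435.8,-337.6,60],[0,0,-1],[np.cos(y),np.sin(y),0]);plan([435.8,-337.6,21],[0,0,-1],[np.cos(y),np.sin(y),0])
E
```

```text
t 1.2 delta [-0.0269, 0.0108, 0.1455] rot [-0.02, 0.02, -0.12] dist 0.148 ang 0.1
t 1.2 delta [-0.0269, 0.0108, 0.1845] rot [-0.02, 0.02, -0.12] dist 0.187 ang 0.1
```

```bash
python3 -m jog '[{"delta_pos":[-0.027,0.011,0.05],"rot":[0,0,0],"hand":0.7},{"delta_pos":[-0.027,0.011,0.1],"rot":[0,0,0],"hand":0.7},{"delta_pos":[-0.027,0.011,0.14],"rot":[0,0,0],"hand":0.7},{"delta_pos":[-0.027,0.011,0.15],"rot":[0,0,0],"hand":0.7}]' 60; python3 shot.py w2; python3 - <<'E'
from h import *
y=np.radians(23.62); plan([435.8,-337.6,21],[0,0,-1],[np.cos(y),np.sin(y),0])
E
```

```text
time_s: 1.7
tcp_pos: [434.6, -338.6, 208.9]
ee_rot: [-3.073, -0.635, 0.003]
wrist_force: [0.3, 0.1, 0.9]
gripper_width: 59.6
1.7 [ 434.6 -338.6  208.9] [-3.0732 -0.6348  0.0032] [0.3 0.1 0.9] 59.6
t 1.75 delta [0.0012, -0.0005, 0.0333] rot [-0.15, 0.05, -0.26] dist 0.033 ang 0.3
```

View pics/w2.png

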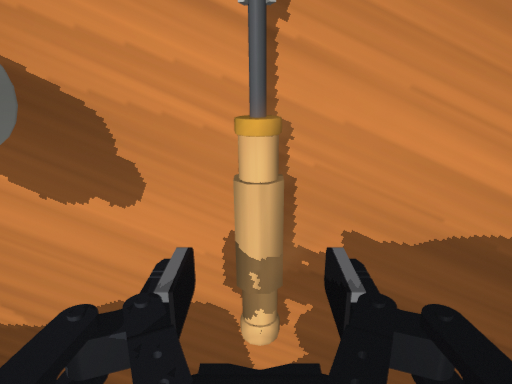

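```bash
python3 -m jog '[{"delta_pos":[0.001,0,0.018],"rot":[0,0,0],"hand":0.7},{"delta_pos":[0.001,0,0.033],"rot":[0,0,0],"hand":0.7},{"delta_pos":[0.001,0,0.033],"rot":[0,0,0],"hand":0.7}]' 60;  python3 -m jog '[{"delta_pos":[0,0,0],"rot":[0,0,0],"hand":0.15},{"delta_pos":[0,0,0],"rot":[0,0,0],"hand":0.15},{"delta_pos":[0,0,0],"rot":[0,0,0],"hand":0.15}]' 60
```

```text
time_s: 2.12
tcp_pos: [436.6, -337.4, 176.9]
ee_rot: [-3.075, -0.638, 0.001]
wrist_force: [0.2, -0.3, -0.6]
gripper_width: 59.8
time_s: 2.5
tcp_pos: [436.9, -337.7, 178.6]
ee_rot: [3.075, 0.638, 0.001]
wrist_force: [-0.8, 1.0, 5.6]
gripper_width: 23.3
```

```bash
python3 -m jog '[{"delta_pos":[0,0,0],"rot":[0,0,0],"hand":0.15},{"delta_pos":[0,0,-0.03],"rot":[0,0,0],"hand":0.15},{"delta_pos":[0,0,-0.06],"rot":[0,0,0],"hand":0.15},{"delta_pos":[0,0,-0.06],"rot":[0,0,0],"hand":0.15}]' 60; python3 shot.py w3
```

```text
time_s: 3.0
tcp_pos: [437.0, -337.8, 239.6]
ee_rot: [3.073, 0.637, 0.003]
wrist_force: [0.5, -0.6, -1.6]
gripper_width: 23.4
3.0 [ 437.  -337.8  239.6] [3.0727e+00 6.3750e-01 3.0000e-03] [ 0.5 -0.6 -1.6] 23.4
```

View pics/w3.png

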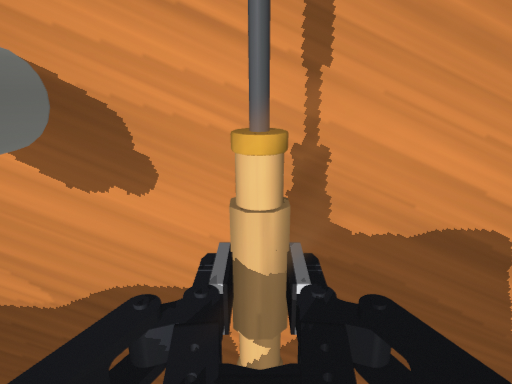

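```bash
python3 - <<'E'
from h import *
im=cv2.imread('pics/w3.png'); cv2.imwrite('pics/w3z.png',cv2.resize(im[120:300,200:320],None,fx=4,fy=4,interpolation=cv2.INTER_NEAREST)[:600])
E
```

```text
(no output)
```

View pics/w3z.png

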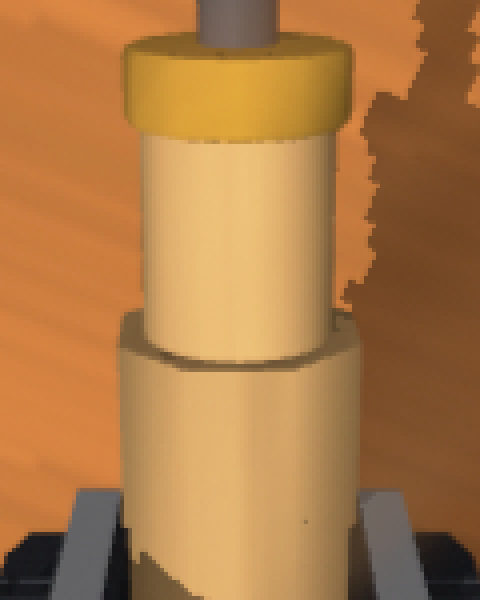

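```bash
python3 - <<'E'
from h import *
import pickle
cal=dict(pickle.load(open('pics/w3.pkl','rb')))
# camera pose in tool
M=np.array([[-.001,-.951,-.308,78.753],[1,-.001,0,.353],[0,-.308,.951,30.527],[0,0,0,1.]]); u,_,vt=np.linalg.svd(M[:3,:3]);M[:3,:3]=u@vt
cal['pose']=M
P=np.array([[30,-5.2,-12.5],[30,5.2,-12.5],[30,-12.5,-5.2],[30,12.5,-5.2],[30,0,-10],[52,0,-10]]) # tool z forward => up = -z
px=np.array([[180,369],[298,369],[120,345],[360,345],[240,361],[240,143]])/4+[200,120]-.5
def f(q):
    Rr=R.from_euler('yz',q[3:]).as_matrix() if len(q)>3 else np.eye(3)
    return (proj(cal,P@Rr.T+q[:3])-px).ravel()
for q0 in ([0,0,163],[0,0,163,0,0]):
    r=least_squares(f,q0);print(r.x.round(3),f(r.x).round(1))
E
```

```text
[  1.146   0.367 166.398] [ 1.6  0.3 -1.2  0.2 -0.5 -0.1  0.4 -0.2 -0.1 -0.  -0.1 -0.2]
[ 9.51000e-01  3.01000e-01  1.66166e+02 -1.40000e-02  2.00000e-03] [ 1.6  0.1 -1.3  0.2 -0.5 -0.   0.3  0.  -0.1 -0.  -0.  -0.2]
```

```bash
cat > rk.py <<'E'
from h import *
c35,s35=np.cos(np.radians(35)),np.sin(np.radians(35))
RK=np.array([524.5,251.5,0.75])
def setup(yaw=RK[2]):
    e=np.array([np.cos(yaw),np.sin(yaw),0]); y=np.array([-np.sin(yaw),np.cos(yaw),0]); Z=np.array([0,0,1.])
    return e,y,-s35*e+c35*Z, c35*e+s35*Z   # e, y, n(out), u(up slope)
E
python3 - <<'E'
from rk import *
e,y,n,u=setup()
C=np.array([524.5,251.5,72]); print(n,u)
yw=np.radians(23.6)
plan([437,-338,280],[0,0,-1],[np.cos(yw),np.sin(yw),0])
G=C+n*160; print(G, 'tcp',G-166*-n)
plan(G,-n,u,off=166)
E
```

```text
[-0.41967949 -0.39097193  0.81915204] [0.59936443 0.55836578 0.57357644]
t 3.05 delta [0.0002, 0.0008, -0.197] rot [0.06, -0.02, -0.16] dist 0.197 ang 0.2
[457.35128097 188.94449106 203.06432709] tcp [387.68448498 124.04315054 339.04356644]
t 3.05 delta [0.1387, -0.4429, -0.1014] rot [6.03, 34.65, -18.9] dist 0.475 ang 39.9
```

```bash
python3 -m jog '[{"delta_pos":[0,0,-0.06],"rot":[0,0,0],"hand":0.15},{"delta_pos":[0,0,-0.12],"rot":[0,0,0],"hand":0.15},{"delta_pos":[0,-0.02,-0.17],"rot":[0,0,0],"hand":0.15},{"delta_pos":[0.02,-0.07,-0.18],"rot":[0,0,0],"hand":0.15},{"delta_pos":[0.04,-0.12,-0.18],"rot":[0,0,0],"hand":0.15}]'; python3 -m jog '[{"delta_pos":[0.02,-0.06,0],"rot":[0,0,0],"hand":0.15},{"delta_pos":[0.04,-0.12,0],"rot":[0,0,0],"hand":0.15},{"delta_pos":[0.06,-0.18,0],"rot":[1.5,8.6,-4.7],"hand":0.15},{"delta_pos":[0.08,-0.24,0],"rot":[3,17.3,-9.4],"hand":0.15},{"delta_pos":[0.1,-0.29,0.01],"rot":[4.5,25,-14],"hand":0.15}]'; python3 - <<'E'
from rk import *
e,y,n,u=setup()
plan(np.array([524.5,251.5,72])+n*160,-n,u,off=166)
E
```

```text
time_s: 3.68
tcp_pos: [425.4, -210.4, 417.2]
ee_rot: [-3.076, -0.636, 0.0]
wrist_force: [0.1, -0.8, -2.6]
gripper_width: 23.1
time_s: 4.3
tcp_pos: [401.5, 96.2, 407.1]
ee_rot: [-2.755, -0.943, -0.613]
wrist_force: [1.4, 0.2, -1.0]
gripper_width: 23.4
t 4.3 delta [-0.0239, -0.0289, 0.0647] rot [1.31, 9.4, -4.91] dist 0.075 ang 10.7
```

```bash
python3 -m jog '[{"delta_pos":[-0.012,-0.015,0.033],"rot":[0.6,4.7,-2.4],"hand":0.15},{"delta_pos":[-0.024,-0.029,0.065],"rot":[1.3,9.4,-4.9],"hand":0.15},{"delta_pos":[-0.024,-0.029,0.065],"rot":[1.3,9.4,-4.9],"hand":0.15}]'; python3 shot.py w4
```

```text
time_s: 4.68
tcp_pos: [387.2, 122.5, 337.0]
ee_rot: [-2.613, -1.024, -0.807]
wrist_force: [0.2, 0.0, -0.8]
gripper_width: 23.1
4.675 [387.2 122.5 337. ] [-2.6129 -1.0238 -0.8072] [ 0.2  0.  -0.8] 23.1
```

View pics/w4.png

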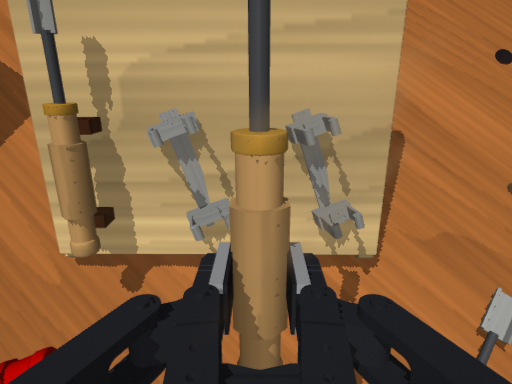

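```bash
python3 - <<'E'
from h import *
im=cv2.imread('pics/w4.png'); cv2.imwrite('pics/w4z.png',cv2.resize(im[95:265,135:375],None,fx=3.3,fy=3.3,interpolation=cv2.INTER_NEAREST)[:600])
E
```

```text
(no output)
```

View pics/w4z.png

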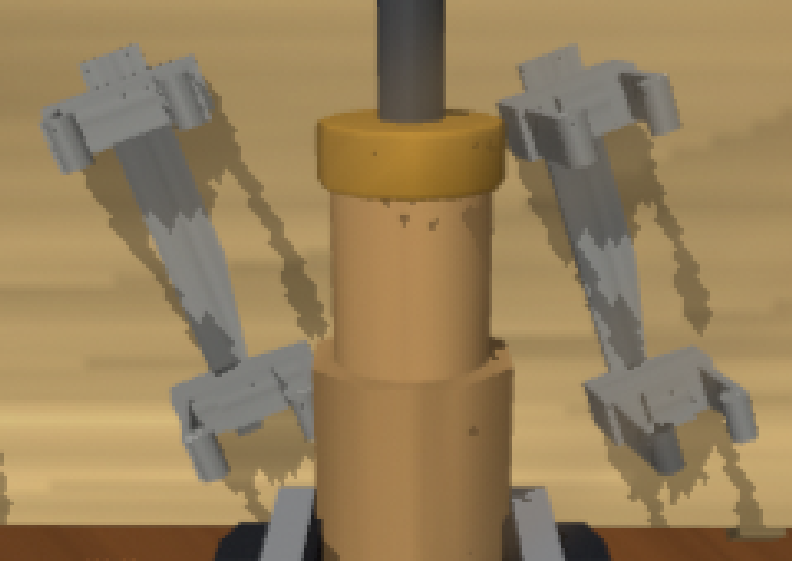

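```bash
cat > lips.py <<'E'
from rk import *
import pickle
from cell import sensors
M=np.array([[-.001,-.951,-.308,78.753],[1,-.001,0,.353],[0,-.308,.951,30.527],[0,0,0,1.]]); _u,_,_v=np.linalg.svd(M[:3,:3]);M[:3,:3]=_u@_v
def lipfit(cal,px,half,h,tilt=False,mask=None):
    """px: upper-left, upper-right, lower-left, lower-right lip centres (left=-y tool). returns home midpoint in tool"""
    cal=dict(cal); cal['pose']=M
    P=np.array([[41,-half,-h],[41,half,-h],[-41,-half,-h],[-41,half,-h]])
    mask=np.ones(4,bool) if mask is None else np.array(mask,bool)
    def f(q): 
        return (proj(cal,P@R.from_euler('zy',[q[3],q[4] if len(q)>4 else 0]).as_matrix().T+q[:3])-px)[mask].ravel()
    r=least_squares(f,[0,0,290,0]+([0] if tilt else [])); return r.x,f(r.x).reshape(-1,2)
E
python3 - <<'E'
from lips import *
cal=pickle.load(open('pics/w4.pkl','rb'))
T=cal['pose']@np.linalg.inv(M)
cv=lambda p:np.array(p)/3.3+[135,95]-.5
for nm,px,half,h,m in [('small',cv([[580,138],[660,102],[667,448],[738,413]]),10,8,None),('big',cv([[68,143],[187,95],[208,455],[300,400]]),13,10,[1,1,1,0])]:
  for tl in (0,1):
    q,res=lipfit(cal,px,half,h,tl,m); print(nm,q.round(2),'yaw',np.degrees(q[3:]).round(1)); print(res.round(1).tolist())
    w=T[:3,:3]@q[:3]+T[:3,3]; print(' world home',w.round(1))
    e,y,n,u=setup(); C=np.array([524.5,251.5,72])+30*n; print(' rack coords (y,u,n)',[(w-C)@v for v in (y,u,n)])
E
```

```text
small [  5.34  61.25 299.71  -0.32] yaw [-18.4]
[[-0.8, -1.2], [0.2, 1.4], [-0.5, -2.0], [1.3, 1.7]]
 world home [555.5 196.9  92.7]
 rack coords (y,u,n) [np.float64(-61.10896240869772), np.float64(0.012521202360516683), np.float64(-4.68558683940949)]
small [ 5.0800e+00  6.1420e+01  3.0053e+02 -3.2000e-01 -1.0000e-02] yaw [-18.3  -0.6]
[[-0.8, -1.2], [0.1, 1.4], [-0.5, -2.0], [1.2, 1.7]]
 world home [555.8 196.9  91.9]
 rack coords (y,u,n) [np.float64(-61.27745731058617), np.float64(-0.24993001636641204), np.float64(-5.50026984198431)]
big [  7.59 -49.72 289.65  -0.32] yaw [-18.5]
[[1.4, -1.9], [-1.8, 1.3], [0.4, 0.6]]
 world home [477.2 275.6 102.8]
 rack coords (y,u,n) [np.float64(49.822914356176085), np.float64(2.7680127562321335), np.float64(5.680963647223898)]
big [ 1.0330e+01 -4.7590e+01  2.8099e+02 -2.9000e-01  1.2000e-01] yaw [-16.8   6.9]
[[0.3, -2.1], [-0.9, 1.8], [0.6, 0.3]]
 world home [476.8 272.2 111.5]
 rack coords (y,u,n) [np.float64(47.662320216685536), np.float64(5.583044028567845), np.float64(14.310658832423613)]
```

```bash
python3 -m jog '[{"delta_pos":[-0.015,0.004,0.03],"rot":[0,0,0],"hand":0.15},{"delta_pos":[-0.03,0.008,0.065],"rot":[0,0,0],"hand":0.15},{"delta_pos":[-0.03,0.008,0.065],"rot":[0,0,0],"hand":0.15}]'; python3 shot.py w5
```

```text
time_s: 5.1
tcp_pos: [403.3, 124.3, 268.4]
ee_rot: [-2.613, -1.023, -0.813]
wrist_force: [-0.2, -0.1, -0.6]
gripper_width: 23.7
5.1 [403.3 124.3 268.4] [-2.6132 -1.0229 -0.8128] [-0.2 -0.1 -0.6] 23.7
```

View pics/w5.png

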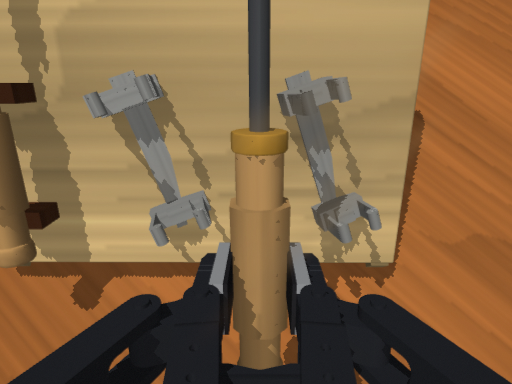

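```bash
python3 - <<'E'
from h import *
im=cv2.imread('pics/w5.png'); a=cv2.resize(im[60:250,270:390],None,fx=5,fy=5,interpolation=cv2.INTER_NEAREST)
b=cv2.resize(im[60:250,75:220],None,fx=5,fy=5,interpolation=cv2.INTER_NEAREST)
cv2.imwrite('pics/w5a.png',a[:480]);cv2.imwrite('pics/w5b.png',a[480:])
cv2.imwrite('pics/w5c.png',b[:480]);cv2.imwrite('pics/w5d.png',b[480:])
E
```

```text
(no output)
```

View pics/w5a.png

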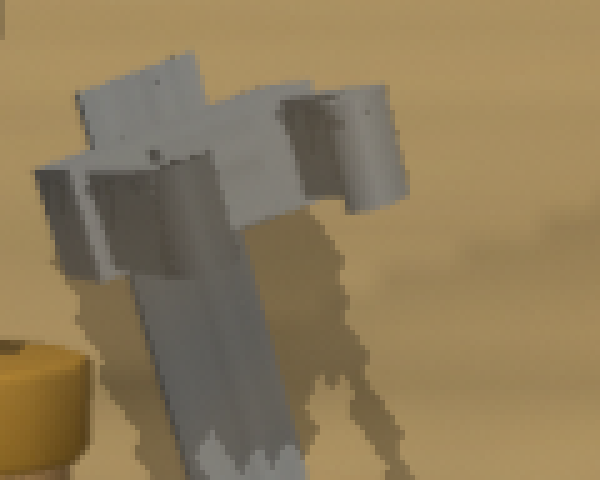

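View pics/w5b.png

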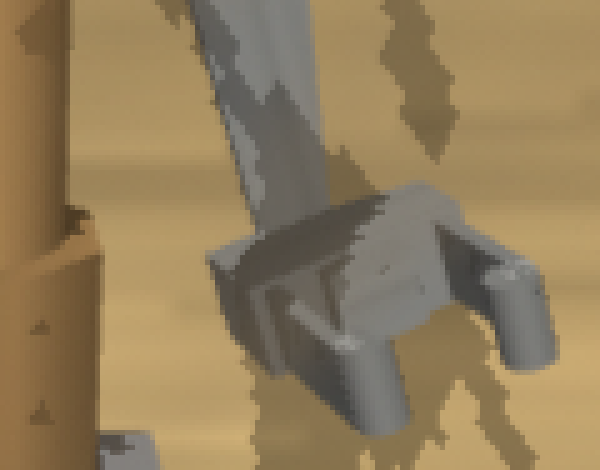

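View pics/w5c.png

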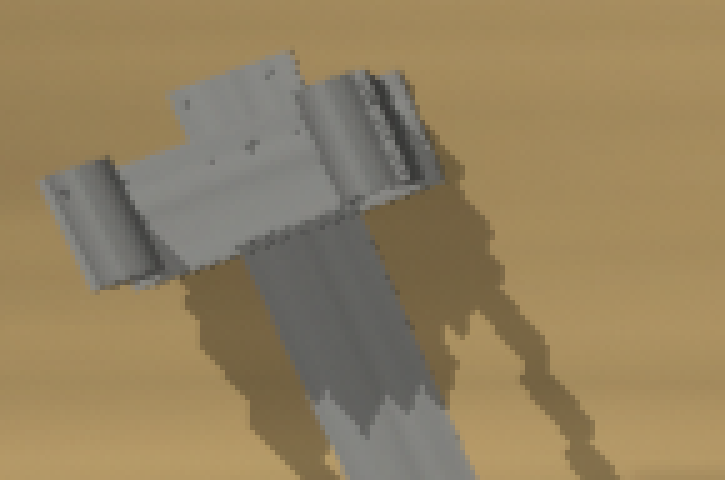

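View pics/w5d.png

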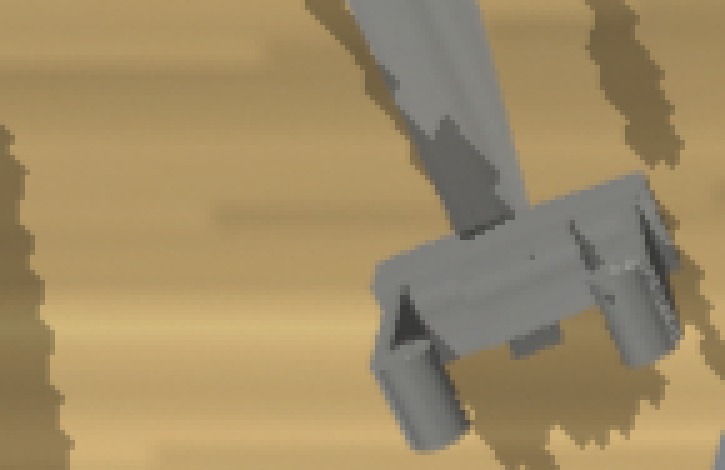

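```bash
cat > fitB.py <<'E'
from lips import *
def axes(yaw): 
    e,y,n,u=setup(yaw); return y,n,u
def pts(q,half,h,tilt35=True):
    y,n,u=axes(q[3]); return np.array([q[:3]+sx*41*u+sy*half*y+h*n for sx in(1,-1) for sy in(1,-1)])  # left first (=+y)
def fitB(obs,half,h,free=False):
    f=lambda q:np.concatenate([(proj(cal,pts(q,half,h))-px)[m].ravel() for cal,px,m in obs])
    r=least_squares(f,[520,230,100,0.9],x_scale=[10,10,10,.1]); return r.x,f(r.x).reshape(-1,2)
E
python3 - <<'E'
from fitB import *
c4=pickle.load(open('pics/w4.pkl','rb'));c5=pickle.load(open('pics/w5.pkl','rb'))
cv4=lambda p:np.array(p)/3.3+[135,95]-.5
a5=lambda p:np.array(p)/5+[270,60]-.5
l5=lambda p:np.array(p)/5+[75,60]-.5
A=np.ones(4,bool);B=np.array([1,1,1,0],bool)
S5=a5([[202,213],[372,148],[375,868],[524,798]]);S4=cv4([[580,138],[660,102],[667,448],[738,413]])
L5=l5([[103,225],[352,140],[425,877],[638,793]]);L4=cv4([[68,143],[187,95],[208,455],[300,400]])
for nm,obs,half,h in [('small5',[(c5,S5,A)],9.5,8),('small45',[(c5,S5,A),(c4,S4,A)],9.5,8),('big5',[(c5,L5,A)],13,10),('big45',[(c5,L5,A),(c4,L4,B)],13,10)]:
    q,res=fitB(obs,half,h); print(nm,q.round(1),np.degrees(q[3]).round(1)); print(res.round(1).tolist())
    e,y,n,u=setup(); y_,n_,u_=setup(q[3])[1:]; o=q[:3]-30*n_; C=np.array([524.5,251.5,72]); print('  origin',o.round(1),'rack local',[(o-C)@v for v in (e,y,[0,0,1])])
E
```

```text
small5 [551.1 196.9  99.    1.1] 65.1
[[0.8, -0.8], [-1.2, 0.3], [1.4, -0.9], [-0.9, 1.5]]
  origin [558.4 212.5  74.4] rack local [np.float64(-1.8132846200436008), np.float64(-51.64558638863235), np.float64(2.4289676174950188)]
small45 [551.4 197.1  98.6   1.1] 65.3
[[0.7, -0.9], [-1.4, 0.2], [1.4, -1.4], [-1.0, 1.0], [0.5, -0.9], [-0.5, 1.1], [0.6, -0.2], [-0.2, 1.7]]
  origin [558.6 212.7  74.1] rack local [np.float64(-1.4846243905024594), np.float64(-51.675936353899445), np.float64(2.0573567358548672)]
big5 [476.3 278.4  98.6   1.1] 65.6
[[1.3, -0.6], [-1.4, -0.2], [1.3, 0.2], [-1.2, 0.7]]
  origin [483.4 294.1  74. ] rack local [np.float64(-1.0337841149215214), np.float64(59.19215378482787), np.float64(1.9933803263382117)]
big45 [476.3 278.4  98.9   1.1] 65.4
[[1.2, -1.1], [-1.4, -0.6], [1.0, 0.1], [-1.4, 0.8], [1.1, -0.5], [-1.4, 1.7], [0.9, -0.0]]
  origin [483.5 294.   74.3] rack local [np.float64(-1.0186581795783576), np.float64(59.08057373178088), np.float64(2.341254907273438)]
```

```bash
python3 - <<'E'
from fitB import *
c4=pickle.load(open('pics/w4.pkl','rb'));c5=pickle.load(open('pics/w5.pkl','rb'))
cv4=lambda p:np.array(p)/3.3+[135,95]-.5
a5=lambda p:np.array(p)/5+[270,60]-.5
l5=lambda p:np.array(p)/5+[75,60]-.5
A=np.ones(4,bool);B=np.array([1,1,1,0],bool)
S5=a5([[202,213],[372,148],[375,868],[524,798]]);S4=cv4([[580,138],[660,102],[667,448],[738,413]])
L5=l5([[103,225],[352,140],[425,877],[638,793]]);L4=cv4([[68,143],[187,95],[208,455],[300,400]])
n0,u0=None,None
for hyp in('full','A'):
 for nm,obs,half,h in [('small',[(c5,S5,A),(c4,S4,A)],9,8),('big',[(c5,L5,A),(c4,L4,B)],12.5,10)]:
  P=np.array([[sx*41,sy*half,h] for sx in(1,-1) for sy in(1,-1)])
  F0=(lambda e,y,n,u:np.c_[u,y,n])(*setup(np.radians(65.3) if hyp=='full' else RK[2]))
  def f(q):
    rv=q[3:] if hyp=='full' else [0,0,q[3]]
    W=P@(F0@R.from_rotvec(rv).as_matrix()).T+q[:3]; return np.concatenate([(proj(c,W)-px)[m].ravel() for c,px,m in obs])
  r=least_squares(f,[520,230,100]+[0]*(3 if hyp=='full' else 1),x_scale=[10]*3+[.1]*(3 if hyp=='full' else 1)); print(hyp,nm,r.x[:3].round(1),np.degrees(r.x[3:]).round(1),'rms',np.sqrt(np.mean(r.fun**2)).round(2))
E
```

```text
full small [548.5 196.3 106.1] [-3.7 -5.4  1.9] rms 1.11
full big [475.6 277.7 101.6] [ 4.1 -4.2 -0.4] rms 1.42
A small [553.9 196.4  96.6] [18.] rms 1.6
A big [477.9 276.8  99.9] [18.8] rms 2.37
```

```bash
python3 - <<'E'
from fitB import *
from cell import cams
im={k:cv2.imread(f'pics/{k}0.png') for k in('top','scene')}
hy={'B':[([551.4,197.1,98.6],axes(np.radians(65.3)),9.5,8),([476.3,278.4,98.8],axes(np.radians(65.4)),13,10)]}
e,y,n,u=setup();FA=np.c_[u,y,n]
hA=[]
for C,a,hf,h in (([553.9,196.4,96.6],18,9.5,8),([477.9,276.8,99.9],18.8,13,10)):
    F=FA@R.from_rotvec([0,0,np.radians(a)]).as_matrix(); hA.append((C,(F[:,1],F[:,2],F[:,0]),hf,h))
hy['A']=hA
for k,(x0,y0,x1,y1) in {'scene':(315,140,395,220),'top':(110,125,200,205)}.items():
    cal=cams.calibration(k); outs=[]
    for H in 'AB':
        s=4.5; a=cv2.resize(im[k][y0:y1,x0:x1],None,fx=s,fy=s,interpolation=cv2.INTER_CUBIC)
        for C,(yy,nn,uu),hf,h in hy[H]:
            for sx in(1,-1):
                for sy in(1,-1):
                    A=[np.array(C)+sx*41*uu+sy*hf*1.3*yy-25*nn, np.array(C)+sx*41*uu+sy*hf*1.5*yy, np.array(C)+sx*41*uu+sy*hf*yy+h*nn]
                    q=((proj(cal,np.array(A))+.5-[x0,y0])*s).astype(int)
                    cv2.polylines(a,[q.reshape(-1,1,2)],False,(0,0,255) if sy>0 else (0,255,0),1)
                    cv2.circle(a,tuple(int(v) for v in q[2]),3,(255,0,0),-1)
        outs.append(a)
    cv2.imwrite(f'pics/hyp_{k}.png',np.hstack(outs)[:600,:800])
E
```

```text
(no output)
```

View pics/hyp_scene.png

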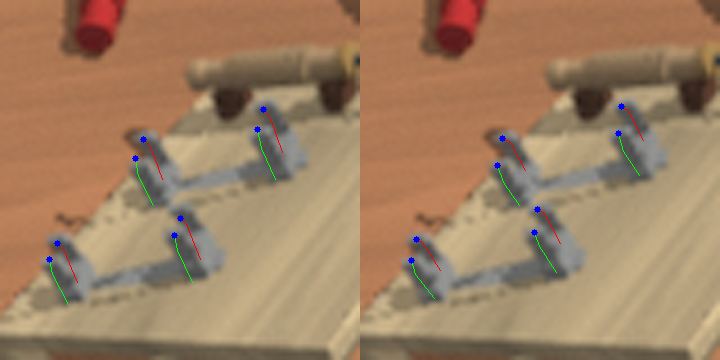

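View pics/hyp_top.png

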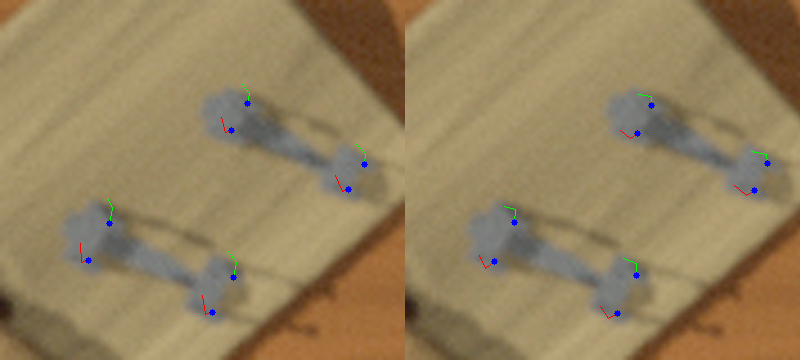

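```bash
cat >> fitB.py <<'E'
def planB(H,yaw,back,off):
    s=sensors.read_state(); y,n,u=axes(yaw)
    R0=R.from_rotvec(s['ee_rot']).as_matrix(); Rt=np.c_[u,np.cross(-n,u),-n]
    pt=np.array(H)+back*n-Rt@np.array(off)
    d=R0.T@(pt-s['tcp_pos'])/1000; rv=np.degrees(R.from_matrix(R0.T@Rt).as_rotvec())
    print('t',round(s['time_s'],2),'target',pt.round(1),'delta',d.round(4).tolist(),'rot',rv.round(2).tolist(),'ang',np.linalg.norm(rv).round(1))
E
python3 - <<'E'
from fitB import *
planB([551.4,197.1,98.6],np.radians(65.3),60,[1.1,.4,166.3])
E
```

```text
t 5.15 target [496.4  78.5 283.3] delta [0.0383, 0.0969, 0.0099] rot [12.82, 0.25, -18.47] ang 22.5
```

```bash
python3 -m jog '[{"delta_pos":[0.013,0.03,0.0],"rot":[4.2,0.1,-6.2],"hand":0.15},{"delta_pos":[0.026,0.065,0.003],"rot":[8.5,0.2,-12.3],"hand":0.15},{"delta_pos":[0.038,0.097,0.01],"rot":[12.8,0.25,-18.5],"hand":0.15},{"delta_pos":[0.038,0.097,0.01],"rot":[12.8,0.25,-18.5],"hand":0.15},{"delta_pos":[0.038,0.097,0.01],"rot":[12.8,0.25,-18.5],"hand":0.15}]'; python3 shot.py w6;python3 - <<'E'
from fitB import *
planB([551.4,197.1,98.6],np.radians(65.3),60,[1.1,.4,166.3])
print(sensors.read_state()['joint_positions'].round(2))
E
```

```text
time_s: 5.78
tcp_pos: [495.2, 78.8, 283.6]
ee_rot: [-2.293, -1.47, -0.724]
wrist_force: [-0.4, 0.9, -1.7]
gripper_width: 23.1
5.775 [495.2  78.8 283.6] [-2.2927 -1.4696 -0.7242] [-0.4  0.9 -1.7] 23.1
t 5.83 target [496.4  78.5 283.3] delta [0.0001, 0.0015, 0.0001] rot [0.09, 0.02, 0.08] ang 0.1
[-0.17  0.37  1.81  0.76  0.94 -0.2 ]
```

View pics/w6.png

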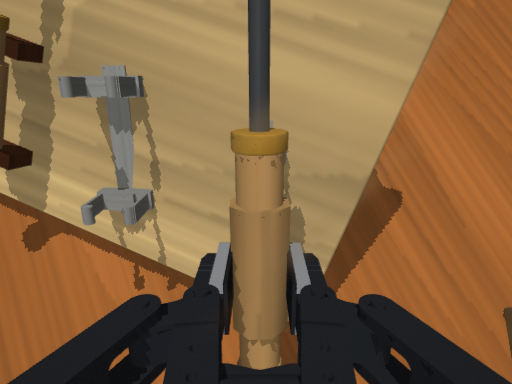

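```bash
python3 -m jog '[{"delta_pos":[-0.01,-0.03,0.0],"rot":[0,0,0],"hand":0.15},{"delta_pos":[-0.02,-0.06,0.01],"rot":[0,0,0],"hand":0.15},{"delta_pos":[-0.02,-0.06,0.01],"rot":[0,0,0],"hand":0.15}]'; python3 shot.py w7
python3 - <<'E'
from h import *
im=cv2.imread('pics/w7.png'); a=cv2.resize(im[50:210,270:400],None,fx=4,fy=4,interpolation=cv2.INTER_NEAREST)
b=cv2.resize(im[50:210,140:250],None,fx=4,fy=4,interpolation=cv2.INTER_NEAREST)
cv2.imwrite('pics/w7a.png',a[:600]);cv2.imwrite('pics/w7b.png',b[:600])
E
```

```text
time_s: 6.2
tcp_pos: [434.7, 95.0, 262.5]
ee_rot: [-2.29, -1.47, -0.72]
wrist_force: [0.4, -0.3, -0.2]
gripper_width: 23.1
6.2 [434.7  95.  262.5] [-2.2902 -1.4699 -0.7204] [ 0.4 -0.3 -0.2] 23.1
```

View pics/w7.png

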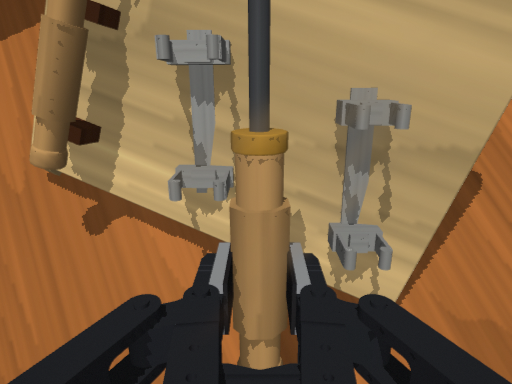

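View pics/w7a.png

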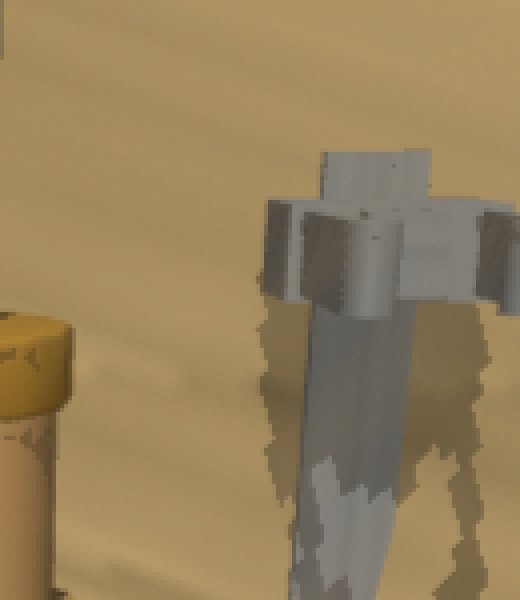

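```bash
python3 - <<'E'
from h import *
im=cv2.imread('pics/w7.png'); f=lambda x0,y0:cv2.resize(im[y0:y0+60,x0:x0+100],None,fx=7,fy=7,interpolation=cv2.INTER_NEAREST)
a=np.vstack([cv2.resize(im[80:120,320:420],None,fx=7,fy=7,interpolation=cv2.INTER_NEAREST),cv2.resize(im[215:260+12,320:420],None,fx=7,fy=7,interpolation=cv2.INTER_NEAREST)[:315]])
b=np.vstack([cv2.resize(im[25:68,150:240],None,fx=7,fy=7,interpolation=cv2.INTER_NEAREST),cv2.resize(im[160:203,150:240],None,fx=7,fy=7,interpolation=cv2.INTER_NEAREST)])
print(a.shape,b.shape)
cv2.imwrite('pics/w7s.png',a[:600]);cv2.imwrite('pics/w7l.png',b[:602])
E
```

```text
(595, 700, 3) (602, 630, 3)
```

View pics/w7s.png

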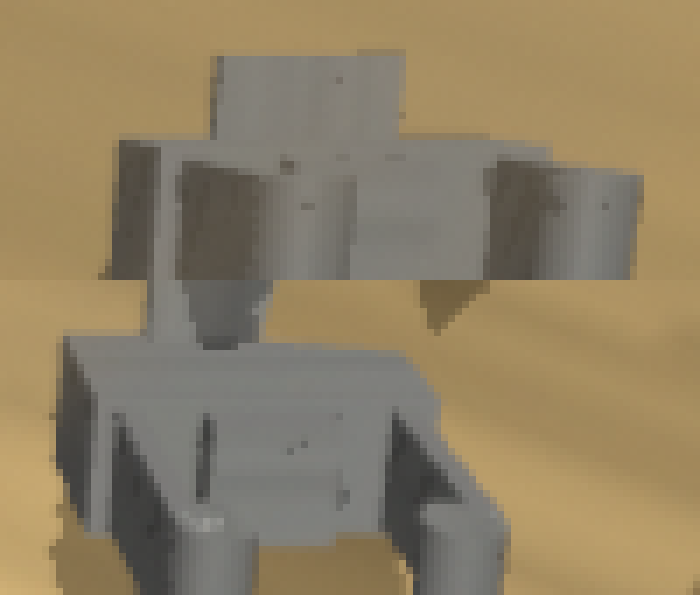

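View pics/w7l.png

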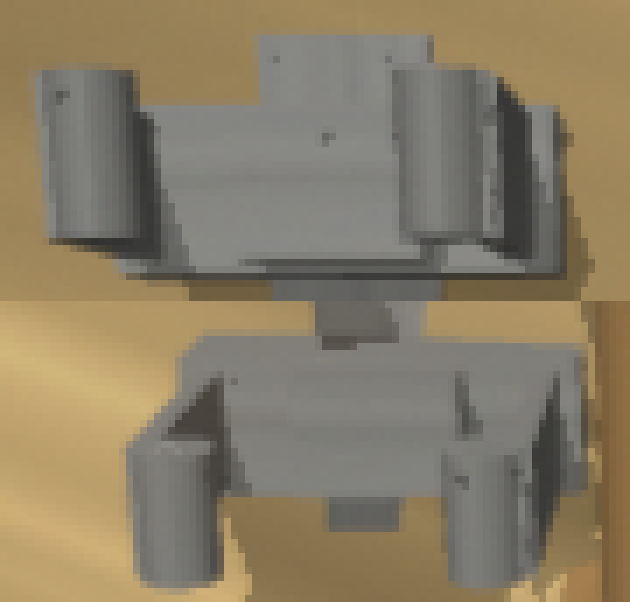

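```bash
python3 - <<'E'
from fitB import *
c7=pickle.load(open('pics/w7.pkl','rb'))
A=np.ones(4,bool)
S=np.array([[320+308/7,80+255/7],[320+590/7,80+260/7],[351,259],[386.1,258.5]])-.5
L=np.array([[90,155],[441,154],[176,213+135*7],[486,213+135*7]])/7+[150,25]-.5
for nm,px,halfs,h in (('small',S,(8.5,9,9.5,10),8),('big',L,(12,12.5,13),10)):
  for half in halfs:
    q,res=fitB([(c7,px,A)],half,h); o=q[:3]-30*axes(q[3])[1]
    print(nm,half,q[:3].round(1),np.degrees(q[3]).round(1),'org',o.round(1),'res',res.round(1).tolist())
E
```

```text
small 8.5 [551.3 197.   99.2] 65.4 org [558.5 212.6  74.6] res [[3.6, -0.3], [-3.4, -1.0], [2.9, 0.5], [-3.1, 1.0]]
small 9 [551.5 197.1  98.8] 65.4 org [558.6 212.7  74.2] res [[2.6, -0.1], [-2.5, -0.9], [2.1, 0.3], [-2.3, 0.8]]
small 9.5 [551.7 197.1  98.4] 65.4 org [558.9 212.8  73.8] res [[1.7, 0.0], [-1.5, -0.7], [1.3, 0.1], [-1.4, 0.6]]
small 10 [551.9 197.2  97.9] 65.4 org [559.1 212.9  73.3] res [[0.7, 0.2], [-0.6, -0.5], [0.5, -0.1], [-0.6, 0.4]]
big 12 [476.1 278.   99.7] 65.7 org [483.2 293.7  75.1] res [[2.8, -0.7], [-2.9, -0.8], [2.6, 1.0], [-2.6, 0.7]]
big 12.5 [476.2 278.3  99.2] 65.7 org [483.3 294.   74.6] res [[2.0, -0.5], [-2.0, -0.6], [1.9, 0.7], [-1.8, 0.5]]
big 13 [476.2 278.7  98.7] 65.7 org [483.3 294.4  74.1] res [[1.1, -0.3], [-1.1, -0.4], [1.1, 0.5], [-1.1, 0.3]]
```

```bash
python3 - <<'E'
from fitB import *
planB([552,197.2,97.3],np.radians(65.4),25,[1.1,.4,166.3])
E
```

```text
t 6.25 target [505.6  96.8 253.4] delta [0.0197, 0.0622, 0.0259] rot [0.1, 0.01, 0.02] ang 0.1
```

```bash
python3 -m jog '[{"delta_pos":[0.01,0.031,-0.01],"rot":[0,0,0],"hand":0.15},{"delta_pos":[0.0197,0.0622,-0.005],"rot":[0,0,0],"hand":0.15},{"delta_pos":[0.0197,0.0622,0.01],"rot":[0.1,0,0],"hand":0.15},{"delta_pos":[0.0197,0.0622,0.026],"rot":[0.1,0,0],"hand":0.15},{"delta_pos":[0.0197,0.0622,0.026],"rot":[0.1,0,0],"hand":0.15}]'; cat > st.py <<'E'
from fitB import *
import sys
def st(H,yaw,off):
    s=sensors.read_state(); y,n,u=axes(yaw); R0=R.from_rotvec(s['ee_rot']).as_matrix()
    g=s['tcp_pos']+R0@np.array(off)-np.array(H)
    print('t %.2f gouge rel home: u %.1f y %.1f n %.1f | F u %.1f y %.1f n %.1f | M %s'%(s['time_s'],g@u,g@y,g@n,s['wrist_force']@u,s['wrist_force']@y,s['wrist_force']@n,s['wrist_torque'].round(2)), 'w',round(s['gripper_width'],1))
S=([552,197.2,97.3],np.radians(65.4),[1.1,.4,166.3])
if __name__=='__main__': st(*S); planB(S[0],S[1],float(sys.argv[1]) if len(sys.argv)>1 else 0,S[2])
E
python3 st.py 10; python3 shot.py w8; python3 shot.py s8 scene
```

```text
time_s: 6.88
tcp_pos: [505.6, 97.1, 251.5]
ee_rot: [-2.288, -1.47, -0.718]
wrist_force: [0.5, 0.1, -1.3]
gripper_width: 23.5
t 6.88 gouge rel home: u -1.0 y 0.7 n 23.3 | F u -0.5 y -0.4 n -1.2 | M [-0.31  0.18  0.02] w 23.5
t 6.88 target [509.2 104.6 241.1] delta [0.0008, 0.0002, 0.0133] rot [-0.17, 0.05, -0.03] ang 0.2
6.875 [505.6  97.1 251.5] [-2.2885 -1.4699 -0.7182] [ 0.5  0.1 -1.3] 23.5
6.925 [505.7  96.8 252.2] [-2.2889 -1.4702 -0.7199] [-0.1 -0.  -0.7] 22.9
```

View pics/w8.png

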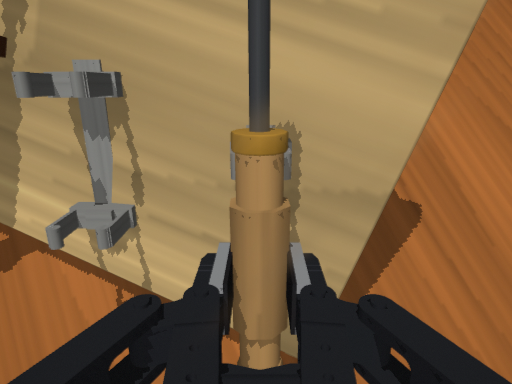

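View pics/s8.png

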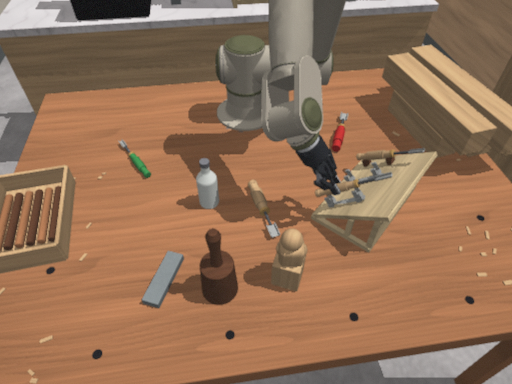

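```bash
python3 -m jog '[{"delta_pos":[0.0008,0,0.005],"rot":[0,0,0],"hand":0.15},{"delta_pos":[0.0008,0,0.009],"rot":[0,0,0],"hand":0.15},{"delta_pos":[0.0008,0,0.009],"rot":[0,0,0],"hand":0.15}]'; python3 st.py 5;python3 -m jog '[{"delta_pos":[0,0,0.0025],"rot":[0,0,0],"hand":0.15},{"delta_pos":[0,0,0.005],"rot":[0,0,0],"hand":0.15},{"delta_pos":[0,0,0.005],"rot":[0,0,0],"hand":0.15}]'; python3 st.py 5
```

```text
time_s: 7.35
tcp_pos: [508.4, 101.9, 245.6]
ee_rot: [-2.288, -1.47, -0.721]
wrist_force: [-2.3, 0.2, 0.0]
gripper_width: 23.7
t 7.35 gouge rel home: u 0.4 y -0.1 n 15.3 | F u -0.7 y 2.2 n 0.5 | M [-0.08  0.54  0.28] w 23.7
t 7.35 target [510.4 107.2 237. ] delta [-0.0003, -0.0004, 0.0103] rot [-0.09, -0.01, 0.01] ang 0.1
time_s: 7.72
tcp_pos: [509.9, 104.0, 242.7]
ee_rot: [-2.289, -1.471, -0.724]
wrist_force: [-6.6, -3.9, 9.4]
gripper_width: 23.4
t 7.72 gouge rel home: u 0.9 y -1.1 n 11.4 | F u 0.2 y 4.3 n 11.3 | M [0.02 0.64 0.33] w 23.4
t 7.72 target [510.4 107.2 237. ] delta [-0.0007, -0.001, 0.0064] rot [0.05, -0.05, 0.04] ang 0.1
```

```bash
python3 -m jog '[{"delta_pos":[0,-0.001,0.002],"rot":[0,0,0],"hand":0.15},{"delta_pos":[0,-0.001,0.004],"rot":[0,0,0],"hand":0.15},{"delta_pos":[0,-0.001,0.004],"rot":[0,0,0],"hand":0.15}]'; python3 st.py 3
```

```text
time_s: 8.1
tcp_pos: [510.2, 106.4, 239.7]
ee_rot: [-2.29, -1.471, -0.725]
wrist_force: [-6.0, -5.1, 10.2]
gripper_width: 23.2
t 8.10 gouge rel home: u 1.1 y -0.6 n 7.7 | F u -0.0 y 3.4 n 12.4 | M [0.02 0.42 0.3 ] w 23.2
t 8.1 target [510.8 108.3 235.4] delta [-0.0009, -0.0002, 0.0047] rot [0.12, -0.07, 0.06] ang 0.2
```

```bash
python3 -m jog '[{"delta_pos":[0,-0.0005,0.0015],"rot":[0,0,0],"hand":0.15},{"delta_pos":[0,-0.0005,0.003],"rot":[0,0,0],"hand":0.15},{"delta_pos":[0,-0.0005,0.003],"rot":[0,0,0],"hand":0.15}]'; python3 st.py 3; python3 shot.py w9; python3 shot.py s9 scene; python3 - <<'E'
from h import *
im=cv2.imread('pics/w9.png'); a=cv2.resize(im[120:300,200:320],None,fx=4,fy=4,interpolation=cv2.INTER_NEAREST)[:600]
b=cv2.imread('pics/s9.png');b=cv2.resize(b[150:240,300:400],None,fx=6,fy=6,interpolation=cv2.INTER_CUBIC)[:540]
cv2.imwrite('pics/w9z.png',a);cv2.imwrite('pics/s9z.png',b)
E
```

```text
time_s: 8.48
tcp_pos: [510.6, 108.2, 237.0]
ee_rot: [-2.29, -1.47, -0.726]
wrist_force: [-2.6, -3.0, 6.7]
gripper_width: 23.5
t 8.47 gouge rel home: u 1.0 y -0.2 n 4.5 | F u 0.7 y 1.1 n 7.7 | M [0.03 0.16 0.07] w 23.5
t 8.47 target [510.8 108.3 235.4] delta [-0.0008, 0.0002, 0.0015] rot [0.14, -0.07, 0.04] ang 0.2
8.475 [510.6 108.2 237. ] [-2.2905 -1.4703 -0.7257] [-2.6 -3.   6.7] 23.5
8.525 [510.6 108.2 237. ] [-2.2904 -1.4704 -0.7257] [-2.5 -2.8  6.2] 23.3
```

View pics/w9z.png

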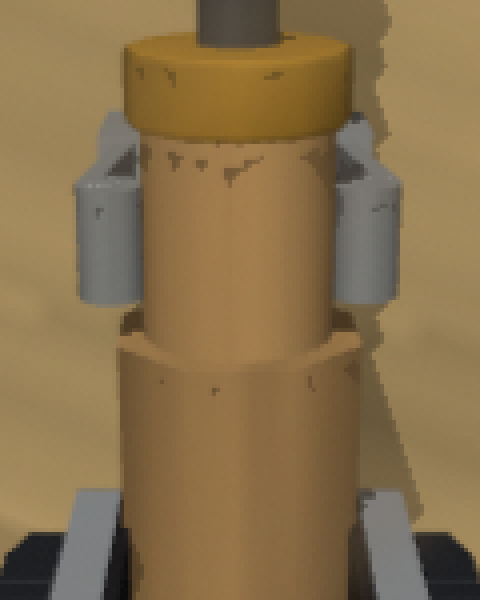

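View pics/s9z.png

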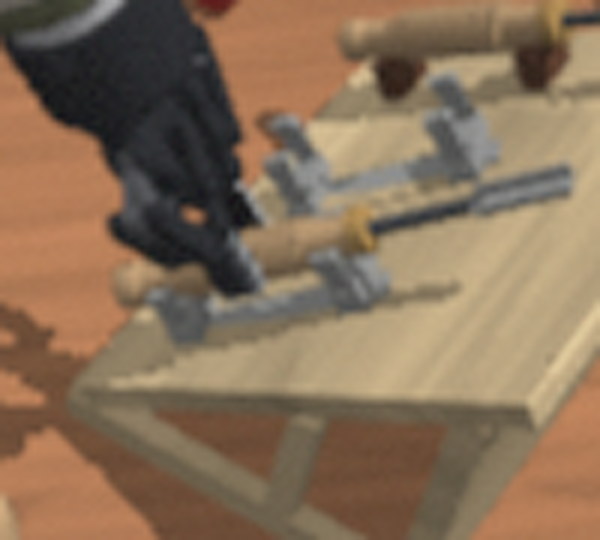

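```bash
python3 -m jog '[{"delta_pos":[0,0,0.0015],"rot":[0,0,0],"hand":0.15},{"delta_pos":[0,0,0.003],"rot":[0,0,0],"hand":0.15},{"delta_pos":[0,0,0.003],"rot":[0,0,0],"hand":0.15}]' >/dev/null; python3 st.py 3;python3 -m jog '[{"delta_pos":[0,0,0.001],"rot":[0,0,0],"hand":0.15},{"delta_pos":[0,0,0.002],"rot":[0,0,0],"hand":0.15},{"delta_pos":[0,0,0.002],"rot":[0,0,0],"hand":0.15}]'>/dev/null; python3 st.py 3
```

```text
t 8.95 gouge rel home: u 0.6 y 0.2 n 0.6 | F u 1.6 y -1.8 n -3.7 | M [-0.  -0.4 -0.2] w 23.4
t 8.95 target [510.8 108.3 235.4] delta [-0.0005, 0.0005, -0.0024] rot [0.07, -0.03, -0.0] ang 0.1
t 9.32 gouge rel home: u 0.2 y 0.3 n -1.5 | F u 0.2 y -5.3 n -4.6 | M [-0.53 -0.43 -0.43] w 23.8
t 9.32 target [510.8 108.3 235.4] delta [-0.0002, 0.0005, -0.0045] rot [0.06, 0.02, 0.0] ang 0.1
```

```bash
python3 -m jog '[{"delta_pos":[0,0.0007,0.0005],"rot":[0,0,0],"hand":0.15},{"delta_pos":[0,0.0007,0.001],"rot":[0,0,0],"hand":0.15}]' >/dev/null; python3 st.py 3;python3 -m jog '[{"delta_pos":[0,0,0.0005],"rot":[0,0,0],"hand":0.15},{"delta_pos":[0,0,0.001],"rot":[0,0,0],"hand":0.15}]'>/dev/null; python3 st.py 3
```

```text
t 9.57 gouge rel home: u 0.2 y 0.2 n -1.7 | F u -4.0 y 3.2 n 19.3 | M [-0.67  1.02  0.31] w 23.3
t 9.57 target [510.8 108.3 235.4] delta [-0.0002, 0.0001, -0.0047] rot [-0.05, 0.01, 0.05] ang 0.1
t 9.82 gouge rel home: u 0.2 y 0.2 n -1.8 | F u -7.3 y 7.6 n 34.9 | M [-0.81  1.76  0.74] w 23.6
t 9.82 target [510.8 108.3 235.4] delta [-0.0003, 0.0, -0.0048] rot [-0.04, 0.01, 0.09] ang 0.1
```

```bash
python3 -m jog '[{"delta_pos":[0,0,-0.002],"rot":[0,0,0],"hand":0.15},{"delta_pos":[0,0,-0.002],"rot":[0,0,0],"hand":0.15}]' >/dev/null; python3 st.py
```

```text
t 10.07 gouge rel home: u 0.2 y 0.2 n -1.5 | F u -1.6 y -1.8 n -1.7 | M [-0.5   0.01 -0.14] w 23.0
t 10.07 target [511.6 109.8 232.9] delta [-0.0002, 0.0002, -0.0015] rot [-0.03, 0.01, 0.01] ang 0.0
```

Seated, and the load is off. Now release and retreat along the tool axis.

```bash
python3 -m jog '[{"delta_pos":[0,0,0],"rot":[0,0,0],"hand":0.35},{"delta_pos":[0,0,0],"rot":[0,0,0],"hand":0.5},{"delta_pos":[0,0,0],"rot":[0,0,0],"hand":0.5},{"delta_pos":[0,0,-0.03],"rot":[0,0,0],"hand":0.5},{"delta_pos":[0,0,-0.07],"rot":[0,0,0],"hand":0.5}]'; python3 -m jog '[{"delta_pos":[0,0,-0.03],"rot":[0,0,0],"hand":0.5},{"delta_pos":[0,0,-0.05],"rot":[0,0,0],"hand":0.5},{"delta_pos":[0,0,-0.05],"rot":[0,0,0],"hand":0.5}]'; python3 shot.py w10; python3 shot.py s10 scene
```

```text
time_s: 10.7
tcp_pos: [494.9, 74.1, 289.5]
ee_rot: [-2.289, -1.47, -0.72]
wrist_force: [-0.2, -0.7, 0.6]
gripper_width: 42.6
time_s: 11.08
tcp_pos: [483.3, 47.9, 331.1]
ee_rot: [-2.291, -1.471, -0.725]
wrist_force: [0.3, 0.1, -0.6]
gripper_width: 42.6
11.075 [483.3  47.9 331.1] [-2.2908 -1.4705 -0.7248] [ 0.3  0.1 -0.6] 42.6
11.125 [483.3  48.2 330.2] [-2.2901 -1.4701 -0.7227] [ 0.4 -0.5 -0.3] 42.7
```

View pics/w10.png

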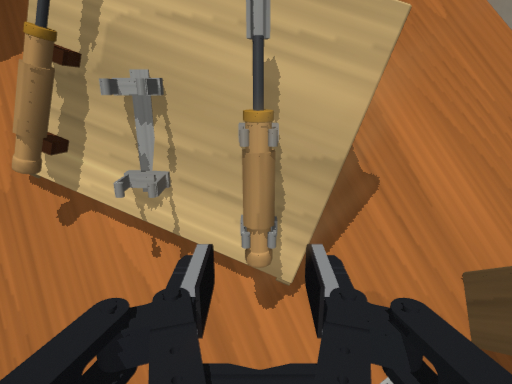

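```bash
python3 - <<'E'
from h import *
y=np.radians(9); plan([465,-26,205],[0,0,-1],[np.cos(y),np.sin(y),0])
E
```

```text
t 11.175 delta [-0.0443, 0.0144, -0.0681] rot [-17.24, -32.07, 54.58] dist 0.082 ang 65.6
```

View pics/s10.png

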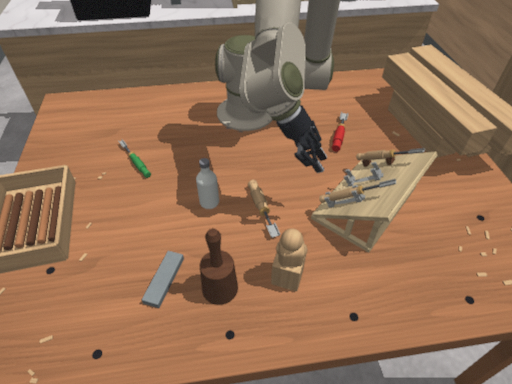

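```bash
python3 -m jog '[{"delta_pos":[0,0,-0.04],"rot":[-2.4,-4.5,7.6],"hand":0.8},{"delta_pos":[-0.01,0,-0.06],"rot":[-4.9,-9.1,15.5],"hand":0.8},{"delta_pos":[-0.02,0.005,-0.065],"rot":[-7.4,-13.7,23.4],"hand":0.8},{"delta_pos":[-0.03,0.01,-0.068],"rot":[-9.9,-18.3,31.2],"hand":0.8},{"delta_pos":[-0.044,0.014,-0.068],"rot":[-12.3,-22.9,39],"hand":0.8}]'; python3 - <<'E'
from h import *
y=np.radians(9); plan([465,-26,205],[0,0,-1],[np.cos(y),np.sin(y),0])
E
```

```text
time_s: 11.8
tcp_pos: [465.0, -25.7, 359.8]
ee_rot: [-2.968, -0.642, -0.228]
wrist_force: [0.1, 0.3, -0.3]
gripper_width: 68.5
t 11.8 delta [-0.0001, 0.0003, -0.0003] rot [-4.88, -9.02, 15.38] dist 0.0 ang 18.5
```

```bash
python3 -m jog '[{"delta_pos":[0,0,0],"rot":[-2.5,-4.5,7.7],"hand":0.8},{"delta_pos":[0,0,0],"rot":[-4.9,-9,15.4],"hand":0.8},{"delta_pos":[0,0,0],"rot":[-4.9,-9,15.4],"hand":0.8}]'; python3 shot.py w11; python3 - <<'E'
from h import *
im=cv2.imread('pics/w11.png'); cv2.imwrite('pics/w11z.png',cv2.resize(im[110:260,190:350],None,fx=4,fy=4,interpolation=cv2.INTER_NEAREST))
E
```

```text
time_s: 12.18
tcp_pos: [465.1, -25.2, 359.7]
ee_rot: [-3.129, -0.255, -0.004]
wrist_force: [-0.1, -1.2, -0.6]
gripper_width: 68.3
12.175 [465.1 -25.2 359.7] [-3.1289 -0.2553 -0.0039] [-0.1 -1.2 -0.6] 68.3
```

View pics/w11.png

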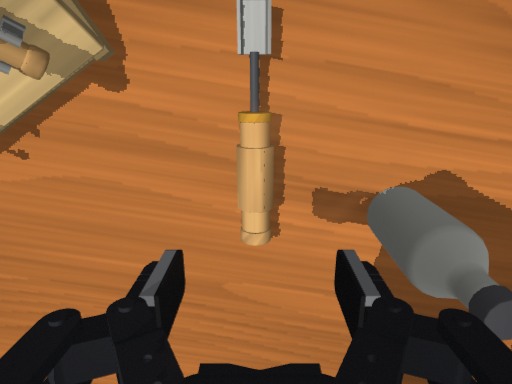

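View pics/w11z.png

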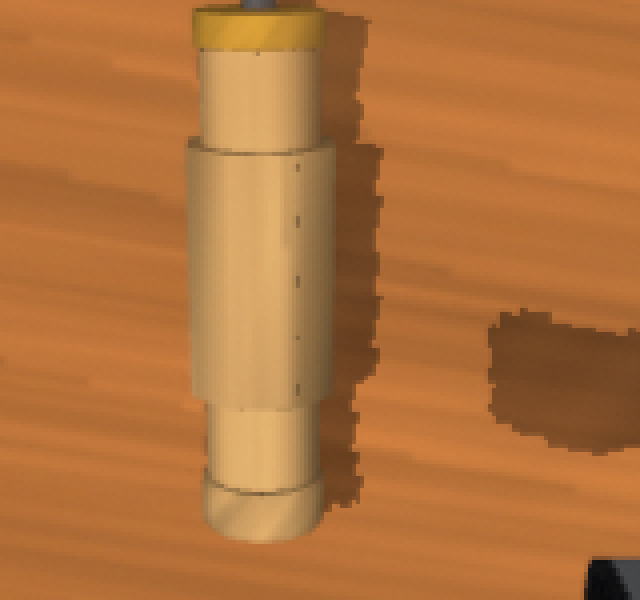

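```bash
python3 - <<'E'
from h import *
import pickle
cal=pickle.load(open('pics/w11.pkl','rb'))
o=np.array([190,110]); g=lambda a,b:(o[0]+a/4-.5,o[1]+b/4-.5)
F=onz(cal,g(262,146),17);B=onz(cal,g(262.5,398),17); print(F,B,np.linalg.norm(F-B))
N=onz(cal,g(260.5,90),17); Q=onz(cal,g(263.5,505),17)
y=np.arctan2(*(N-Q)[1::-1]); e=np.array([np.cos(y),np.sin(y),0]); n=np.array([-e[1],e[0],0]);C=(F+B)/2
print(np.degrees(y),np.degrees(np.arctan2(*(F-B)[1::-1])),C)
for xx in(30,-30): print([((proj(cal,C+e*xx+n*s*17)[0]-o+.5)*4).round(1) for s in(1,-1)])
print(((proj(cal,C-e*66+[0,0,-10])[0]-o+.5)*4).round(1))
plan([C[0],C[1],60],[0,0,-1],e); plan([C[0],C[1],22],[0,0,-1],e)
E
```

```text
[488.90543039 -16.98300468  17.        ] [427.41931142 -26.9164826   17.        ] 62.28335900307554
9.462062482053982 9.1772067140326 [458.1623709  -21.94974364  17.        ]
[array([188.1, 151.1]), array([334.6, 150.7])]
[array([193.9, 393.8]), array([332.3, 393.5])]
[264.5 510. ]
t 12.225 delta [-0.0067, -0.0041, 0.1449] rot [-0.14, -0.22, -0.06] dist 0.145 ang 0.3
t 12.225 delta [-0.0069, -0.004, 0.1829] rot [-0.14, -0.22, -0.06] dist 0.183 ang 0.3
```

```bash
python3 -m jog '[{"delta_pos":[-0.007,-0.004,0.05],"rot":[0,-0.2,0],"hand":0.8},{"delta_pos":[-0.007,-0.004,0.1],"rot":[0,-0.2,0],"hand":0.8},{"delta_pos":[-0.007,-0.004,0.145],"rot":[0,-0.2,0],"hand":0.8},{"delta_pos":[-0.007,-0.004,0.165],"rot":[0,-0.2,0],"hand":0.8},{"delta_pos":[-0.007,-0.004,0.18],"rot":[0,-0.2,0],"hand":0.8}]' 60; python3 - <<'E'
from h import *
y=np.radians(9.4); plan([458.2,-22,24],[0,0,-1],[np.cos(y),np.sin(y),0])
E
python3 shot.py w12
```

```text
time_s: 12.85
tcp_pos: [457.7, -22.7, 179.6]
ee_rot: [-3.13, -0.254, 0.0]
wrist_force: [-0.0, -0.4, 0.3]
gripper_width: 68.4
t 12.85 delta [0.0006, -0.0006, 0.0006] rot [-0.1, -0.0, -0.12] dist 0.001 ang 0.2
12.85 [457.7 -22.7 179.6] [-3.1296e+00 -2.5410e-01  1.0000e-04] [-0.  -0.4  0.3] 68.4
```

View pics/w12.png

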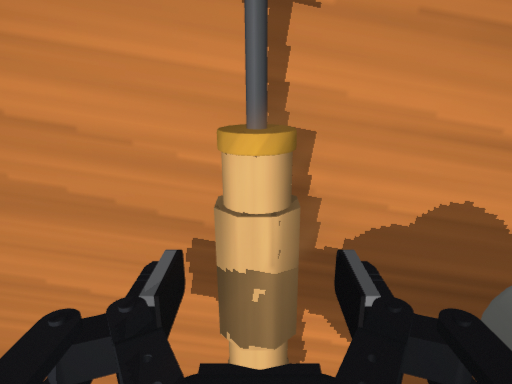

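Well centred between the pads (gouge centre at column 257, finger midpoint 259). Close, then lift.

```bash
python3 -m jog '[{"delta_pos":[0,0,0],"rot":[0,0,0],"hand":0.25},{"delta_pos":[0,0,0],"rot":[0,0,0],"hand":0.25},{"delta_pos":[0,0,0],"rot":[0,0,0],"hand":0.25},{"delta_pos":[0,0,0],"rot":[0,0,0],"hand":0.25}]' 70;python3 -m jog '[{"delta_pos":[0,0,-0.03],"rot":[0,0,0],"hand":0.25},{"delta_pos":[0,0,-0.09],"rot":[0,0,0],"hand":0.25},{"delta_pos":[0,0,-0.15],"rot":[0,0,0],"hand":0.25},{"delta_pos":[0,0,-0.2],"rot":[0,0,0],"hand":0.25},{"delta_pos":[0,0,-0.2],"rot":[0,0,0],"hand":0.25}]' 70; python3 shot.py w13; python3 - <<'E'
from h import *
im=cv2.imread('pics/w13.png'); cv2.imwrite('pics/w13z.png',cv2.resize(im[120:300,190:330],None,fx=4,fy=4,interpolation=cv2.INTER_NEAREST)[:600])
E
```

```text
time_s: 13.4
tcp_pos: [458.1, -22.8, 181.8]
ee_rot: [3.131, 0.252, 0.003]
wrist_force: [-1.7, 1.4, 6.5]
gripper_width: 32.4
time_s: 14.02
tcp_pos: [457.9, -22.8, 384.3]
ee_rot: [3.129, 0.252, 0.012]
wrist_force: [-0.2, -0.7, -3.0]
gripper_width: 32.3
14.025 [457.9 -22.8 384.3] [3.1292 0.2519 0.0116] [-0.2 -0.7 -3. ] 32.3
```

View pics/w13z.png

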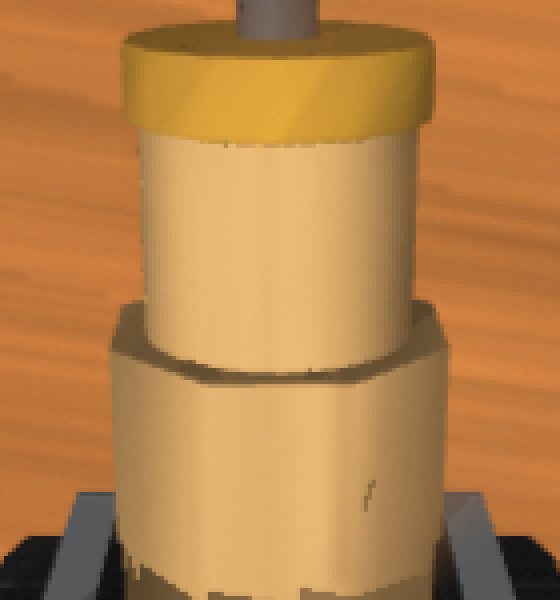

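```bash
python3 - <<'E'
from lips import *
cal={**pickle.load(open('pics/w13.pkl','rb')),'pose':M}
P=np.array([[30,-7.04,-17],[30,7.04,-17],[30,-17,-7.04],[30,17,-7.04],[30,0,-14],[52,0,-14]])
px=np.array([[200,384],[356,384],[112,350],[447,347],[278,374],[279,144]])/4+[190,120]-.5
def f(q): return (proj(cal,P@(R.from_euler('yz',q[3:]).as_matrix() if len(q)>3 else np.eye(3)).T+q[:3])-px).ravel()
for q0 in ([0,0,163],[0,0,163,0,0]):
    r=least_squares(f,q0);print(r.x.round(3),f(r.x).round(1))
from fitB import *
planB([476.8,278.8,96.3],np.radians(65.6),70,[0.5,0.3,164.8])
E
```

```text
[  1.943   0.269 165.072] [ 0.8  0.2 -0.4  0.1 -0.7 -0.5  0.3  0.1  0.2 -0.3 -0.1  0.4]
[ 1.64600e+00  3.58000e-01  1.64673e+02 -1.80000e-02 -3.00000e-03] [ 0.8  0.  -0.4 -0.1 -0.6 -0.2  0.3  0.3  0.2 -0.3 -0.3  0.2]
t 14.07 target [420.7 155.9 288.4] delta [-0.0081, -0.1824, 0.0932] rot [17.32, 31.97, -54.54] ang 65.5
```

```bash
python3 -m jog '[{"delta_pos":[-0.01,0,-0.03],"rot":[2.5,4.5,-7.7],"hand":0.25},{"delta_pos":[-0.02,-0.02,-0.04],"rot":[4.9,9.1,-15.5],"hand":0.25},{"delta_pos":[-0.03,-0.06,-0.04],"rot":[7.4,13.7,-23.4],"hand":0.25},{"delta_pos":[-0.03,-0.11,-0.04],"rot":[9.9,18.3,-31.2],"hand":0.25},{"delta_pos":[-0.02,-0.16,-0.03],"rot":[12.3,22.9,-39],"hand":0.25}]'; cat > st2.py <<'E'
from st import *
Bg=([476.8,278.8,96.3],np.radians(65.6),[1.9,0.3,165.0])
if __name__=='__main__': st(*Bg); planB(Bg[0],Bg[1],float(sys.argv[1]),Bg[2])
E
python3 st2.py 70
```

```text
time_s: 14.7
tcp_pos: [411.9, 133.1, 409.7]
ee_rot: [-2.592, -1.182, -0.543]
wrist_force: [1.6, -0.2, -1.8]
gripper_width: 32.3
t 14.70 gouge rel home: u 23.3 y -12.0 n 185.6 | F u -0.6 y -1.5 n -1.8 | M [-0.27  0.14 -0.07] w 32.3
t 14.7 target [420.2 154.8 287.7] delta [-0.0326, 0.0001, 0.1198] rot [4.8, 9.07, -15.46] ang 18.6
```

```bash
python3 -m jog '[{"delta_pos":[-0.015,0,0.03],"rot":[2.4,4.5,-7.7],"hand":0.25},{"delta_pos":[-0.032,0,0.06],"rot":[4.8,9.1,-15.5],"hand":0.25},{"delta_pos":[-0.0326,0,0.1],"rot":[4.8,9.1,-15.5],"hand":0.25},{"delta_pos":[-0.0326,0,0.12],"rot":[4.8,9.1,-15.5],"hand":0.25},{"delta_pos":[-0.0326,0,0.12],"rot":[4.8,9.1,-15.5],"hand":0.25}]'; python3 st2.py 30; python3 shot.py w14
```

```text
time_s: 15.32
tcp_pos: [420.2, 153.6, 286.4]
ee_rot: [-2.29, -1.47, -0.713]
wrist_force: [-0.2, -0.1, -1.6]
gripper_width: 32.1
t 15.32 gouge rel home: u -2.3 y -0.0 n 69.5 | F u -1.1 y 0.2 n -1.2 | M [-0.42  0.23 -0.01] w 32.1
t 15.32 target [429.7 175.6 254.9] delta [0.0018, -0.0003, 0.0395] rot [-0.15, 0.23, -0.25] ang 0.4
15.325 [420.2 153.6 286.4] [-2.29   -1.4701 -0.7132] [-0.2 -0.1 -1.6] 32.1
```

View pics/w14.png

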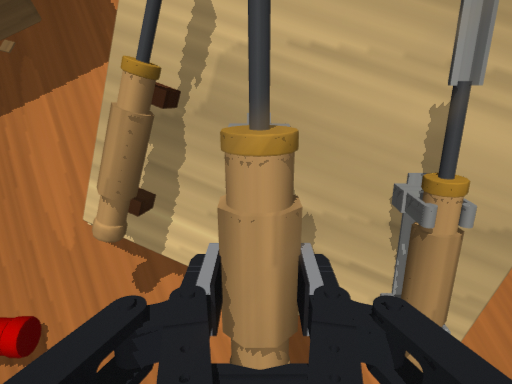

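```bash
python3 -m jog '[{"delta_pos":[0.001,0,0.02],"rot":[-0.1,0.2,-0.2],"hand":0.25},{"delta_pos":[0.0018,-0.0003,0.0395],"rot":[-0.1,0.2,-0.2],"hand":0.25},{"delta_pos":[0.0018,-0.0003,0.0415],"rot":[-0.1,0.2,-0.2],"hand":0.25},{"delta_pos":[0.0018,-0.0003,0.0415],"rot":[-0.1,0.2,-0.2],"hand":0.25}]'; python3 st2.py 22; python3 shot.py w15;  python3 - <<'E'
from h import *
im=cv2.imread('pics/w15.png'); cv2.imwrite('pics/w15z.png',cv2.resize(im[120:270,180:340],None,fx=4,fy=4,interpolation=cv2.INTER_NEAREST)[:600])
E
```

```text
time_s: 15.88
tcp_pos: [431.0, 176.2, 256.2]
ee_rot: [-2.287, -1.475, -0.728]
wrist_force: [0.6, -0.3, -2.1]
gripper_width: 32.4
t 15.88 gouge rel home: u 2.0 y -1.6 n 30.5 | F u -1.3 y -0.7 n -1.7 | M [-0.44  0.24  0.04] w 32.4
t 15.88 target [431.6 179.8 248.4] delta [-0.0016, -0.001, 0.0085] rot [0.22, -0.15, 0.11] ang 0.3
15.875 [431.  176.2 256.2] [-2.2867 -1.4747 -0.7277] [ 0.6 -0.3 -2.1] 32.4
```

View pics/w15z.png

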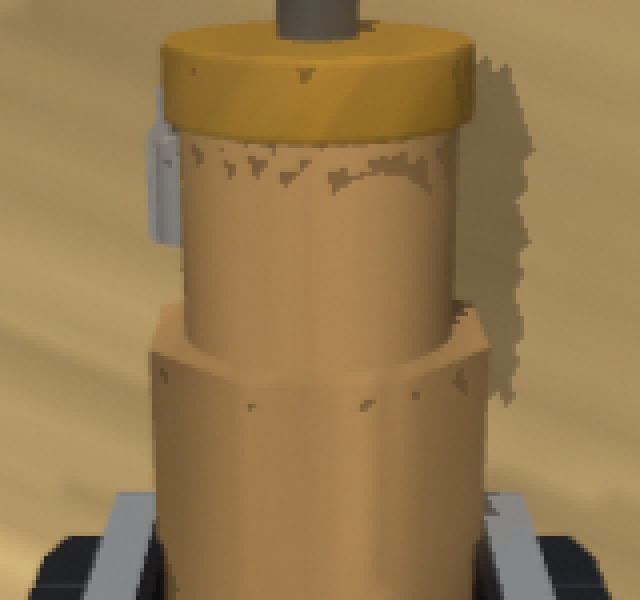

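```bash
python3 - <<'E'
from st2 import *
cal=pickle.load(open('pics/w15.pkl','rb'))
y,n,u=axes(Bg[1])
for lab,k in(('upper',41),):
  for s in(1,-1):
    for half in(13.5,17):
      P=np.array(Bg[0])+k*u+s*half*y+10*n; print(lab,s,half,((proj(cal,P)[0]-[180,120]+.5)*4).round(0))
T=cal['pose']@np.linalg.inv(M); print(np.linalg.inv(T)@np.r_[Bg[0],1])
# check the small gouge in w14: seated axis in world
E
python3 - <<'E'
from h import *
im=cv2.imread('pics/w15.png'); cv2.imwrite('pics/w15y.png',cv2.resize(im[0:384,100:440],None,fx=1.5,fy=1.5))
E
```

```text
upper 1 13.5 [192. 196.]
upper 1 17 [162. 196.]
upper -1 13.5 [421. 196.]
upper -1 17 [451. 196.]
[ -0.23191752  -1.29269216 195.59462216   1.        ]
```

```bash
python3 -m jog '[{"delta_pos":[-0.001,-0.0027,0.002],"rot":[0.2,-0.15,0.1],"hand":0.25},{"delta_pos":[-0.001,-0.0027,0.005],"rot":[0.2,-0.15,0.1],"hand":0.25},{"delta_pos":[-0.001,-0.0027,0.005],"rot":[0.2,-0.15,0.1],"hand":0.25}]'; python3 st2.py 22; python3 shot.py w16;  python3 - <<'E'
from h import *
im=cv2.imread('pics/w16.png'); cv2.imwrite('pics/w16z.png',cv2.resize(im[120:270,180:340],None,fx=4,fy=4,interpolation=cv2.INTER_NEAREST)[:600])
E
```

```text
time_s: 16.3
tcp_pos: [429.4, 179.5, 250.8]
ee_rot: [-2.287, -1.474, -0.72]
wrist_force: [0.1, -0.6, -0.8]
gripper_width: 32.9
t 16.30 gouge rel home: u 0.4 y 1.9 n 24.7 | F u -0.9 y -0.3 n -0.3 | M [-0.42  0.17 -0.03] w 32.9
t 16.3 target [431.6 179.8 248.4] delta [-0.0004, 0.0019, 0.0027] rot [-0.02, 0.02, -0.01] ang 0.0
16.3 [429.4 179.5 250.8] [-2.2868 -1.4736 -0.7202] [ 0.1 -0.6 -0.8] 32.9
```

View pics/w16z.png

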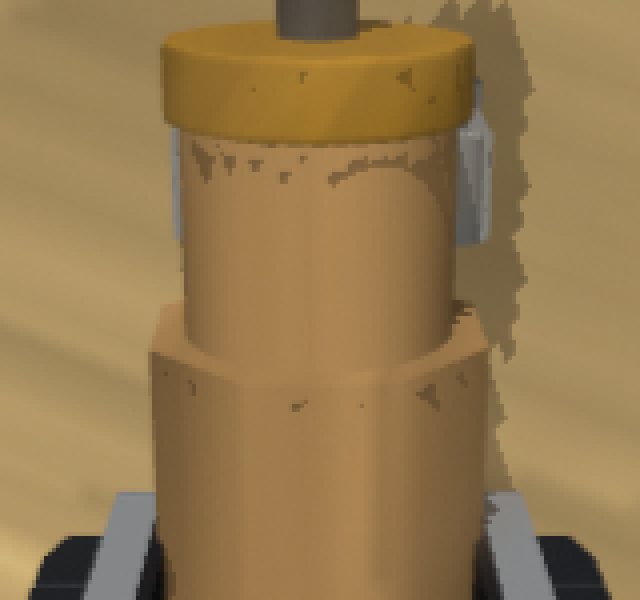

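```bash
python3 -m jog '[{"delta_pos":[0,0.0013,0],"rot":[0,0,0],"hand":0.25},{"delta_pos":[0,0.0013,0.002],"rot":[0,0,0],"hand":0.25}]'; python3 st2.py 22; python3 shot.py w17;  python3 - <<'E'
from h import *
im=cv2.imread('pics/w17.png'); cv2.imwrite('pics/w17z.png',cv2.resize(im[120:270,180:340],None,fx=4,fy=4,interpolation=cv2.INTER_NEAREST)[:600])
E
```

```text
time_s: 16.6
tcp_pos: [431.2, 179.9, 249.3]
ee_rot: [-2.287, -1.474, -0.721]
wrist_force: [-0.5, 0.1, -1.8]
gripper_width: 32.1
t 16.60 gouge rel home: u 0.5 y 0.4 n 22.8 | F u -1.1 y 0.5 n -1.4 | M [-0.41  0.19 -0.01] w 32.1
t 16.6 target [431.6 179.8 248.4] delta [-0.0005, 0.0004, 0.0008] rot [0.01, 0.01, -0.01] ang 0.0
16.6 [431.2 179.9 249.3] [-2.287  -1.4735 -0.7209] [-0.5  0.1 -1.8] 32.1
```

View pics/w17z.png

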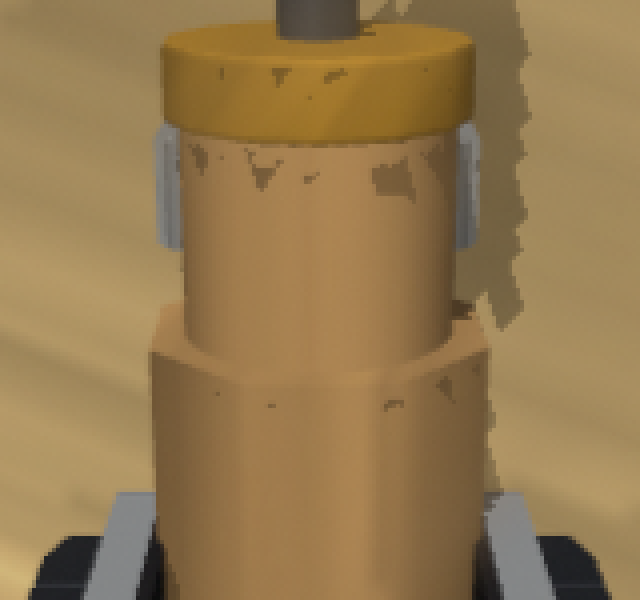

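```bash
python3 -m jog '[{"delta_pos":[0,0,0.003],"rot":[0,0,0],"hand":0.25},{"delta_pos":[0,0,0.006],"rot":[0,0,0],"hand":0.25},{"delta_pos":[0,0,0.006],"rot":[0,0,0],"hand":0.25}]'>/dev/null; python3 st2.py 22;python3 -m jog '[{"delta_pos":[0,0,0.0025],"rot":[0,0,0],"hand":0.25},{"delta_pos":[0,0,0.005],"rot":[0,0,0],"hand":0.25},{"delta_pos":[0,0,0.005],"rot":[0,0,0],"hand":0.25}]'>/dev/null; python3 st2.py 22
```

```text
t 17.02 gouge rel home: u 1.0 y 0.2 n 17.0 | F u 1.4 y 0.8 n 5.1 | M [-0.1   0.06 -0.09] w 32.5
t 17.02 target [431.6 179.8 248.4] delta [-0.0008, 0.0003, -0.005] rot [0.04, -0.04, 0.0] ang 0.1
t 17.40 gouge rel home: u 1.1 y 0.1 n 12.1 | F u 1.7 y 0.3 n 5.7 | M [ 0.03 -0.01  0.09] w 32.5
t 17.4 target [431.6 179.8 248.4] delta [-0.0009, 0.0003, -0.0099] rot [0.05, -0.06, 0.01] ang 0.1
```

```bash
python3 -m jog '[{"delta_pos":[0,0,0.002],"rot":[0,0,0],"hand":0.25},{"delta_pos":[0,0,0.005],"rot":[0,0,0],"hand":0.25},{"delta_pos":[0,0,0.005],"rot":[0,0,0],"hand":0.25}]'>/dev/null; python3 st2.py 0;python3 -m jog '[{"delta_pos":[0,0,0.0015],"rot":[0,0,0],"hand":0.25},{"delta_pos":[0,0,0.003],"rot":[0,0,0],"hand":0.25},{"delta_pos":[0,0,0.003],"rot":[0,0,0],"hand":0.25}]'>/dev/null; python3 st2.py 0
```

```text
t 17.77 gouge rel home: u 1.0 y 0.4 n 6.8 | F u 3.4 y 1.2 n -3.0 | M [ 0.29 -0.31 -0.08] w 32.6
t 17.77 target [436.8 191.3 230.4] delta [-0.0009, 0.0004, 0.0068] rot [0.02, -0.04, -0.02] ang 0.0
t 18.15 gouge rel home: u 0.4 y 0.6 n 3.5 | F u 1.6 y -1.7 n -5.0 | M [-0.03 -0.16 -0.09] w 32.5
t 18.15 target [436.8 191.3 230.4] delta [-0.0004, 0.0005, 0.0035] rot [-0.02, 0.02, -0.03] ang 0.0
```

```bash
python3 -m jog '[{"delta_pos":[0,0.0003,0.001],"rot":[0,0,0],"hand":0.25},{"delta_pos":[0,0.0003,0.002],"rot":[0,0,0],"hand":0.25}]'>/dev/null; python3 st2.py 0;python3 -m jog '[{"delta_pos":[0,0,0.0005],"rot":[0,0,0],"hand":0.25},{"delta_pos":[0,0,0.001],"rot":[0,0,0],"hand":0.25}]'>/dev/null; python3 st2.py 0
```

```text
t 18.40 gouge rel home: u 0.1 y 0.5 n 1.5 | F u 0.5 y -0.6 n -2.7 | M [-0.3   0.2   0.06] w 32.4
t 18.4 target [436.8 191.3 230.4] delta [-0.0002, 0.0004, 0.0015] rot [-0.05, 0.05, -0.02] ang 0.1
t 18.65 gouge rel home: u 0.1 y 0.5 n 0.5 | F u -1.3 y 0.7 n -5.1 | M [-0.45  0.3   0.02] w 32.4
t 18.65 target [436.8 191.3 230.4] delta [-0.0002, 0.0004, 0.0005] rot [-0.05, 0.05, -0.03] ang 0.1
```

```bash
python3 -m jog '[{"delta_pos":[0,0,0.0005],"rot":[0,0,0],"hand":0.25},{"delta_pos":[0,0,0.0005],"rot":[0,0,0],"hand":0.25}]'>/dev/null; python3 st2.py 0;python3 -m jog '[{"delta_pos":[0,0,0.0005],"rot":[0,0,0],"hand":0.25},{"delta_pos":[0,0,0.0005],"rot":[0,0,0],"hand":0.25}]'>/dev/null; python3 st2.py 0
```

```text
t 18.90 gouge rel home: u 0.1 y 0.5 n 0.0 | F u -0.8 y 1.1 n -8.5 | M [-0.55  0.26 -0.09] w 32.5
t 18.9 target [436.8 191.3 230.4] delta [-0.0003, 0.0004, 0.0] rot [-0.05, 0.04, -0.02] ang 0.1
t 19.15 gouge rel home: u 0.2 y 0.5 n -0.4 | F u -1.4 y 0.5 n -8.9 | M [-0.53  0.36  0.07] w 32.3
t 19.15 target [436.8 191.3 230.4] delta [-0.0003, 0.0004, -0.0004] rot [-0.04, 0.03, -0.02] ang 0.1
```

```bash
python3 -m jog '[{"delta_pos":[0,0,0.0005],"rot":[0,0,0],"hand":0.25},{"delta_pos":[0,0,0.0005],"rot":[0,0,0],"hand":0.25}]'>/dev/null; python3 st2.py 0;python3 -m jog '[{"delta_pos":[0,0,0.0005],"rot":[0,0,0],"hand":0.25},{"delta_pos":[0,0,0.0005],"rot":[0,0,0],"hand":0.25}]'>/dev/null; python3 st2.py 0
```

```text
t 19.40 gouge rel home: u 0.3 y 0.5 n -0.7 | F u -2.7 y 1.7 n -4.9 | M [-0.5   0.5   0.14] w 32.5
t 19.4 target [436.8 191.3 230.4] delta [-0.0004, 0.0003, -0.0007] rot [-0.04, 0.02, -0.01] ang 0.0
t 19.65 gouge rel home: u 0.4 y 0.4 n -0.8 | F u -5.3 y 3.3 n 5.9 | M [-0.64  0.94  0.37] w 32.7
t 19.65 target [436.8 191.3 230.4] delta [-0.0004, 0.0003, -0.0008] rot [-0.03, 0.02, 0.01] ang 0.0
```

Seated: the position stops at -0.8 while the force swings from -9 to +6 N. Ease off, release, retreat.

```bash
python3 -m jog '[{"delta_pos":[0,0,-0.0003],"rot":[0,0,0],"hand":0.25},{"delta_pos":[0,0,-0.0003],"rot":[0,0,0],"hand":0.45},{"delta_pos":[0,0,-0.0003],"rot":[0,0,0],"hand":0.55},{"delta_pos":[0,0,-0.0003],"rot":[0,0,0],"hand":0.55},{"delta_pos":[0,0,-0.03],"rot":[0,0,0],"hand":0.55}]'; python3 -m jog '[{"delta_pos":[0,0,-0.05],"rot":[0,0,0],"hand":0.55},{"delta_pos":[0,0,-0.1],"rot":[0,0,0],"hand":0.55},{"delta_pos":[0,0,-0.1],"rot":[0,0,0],"hand":0.55}]'; python3 shot.py w18; python3 shot.py s18 scene; python3 shot.py t18 top
```

```text
time_s: 20.27
tcp_pos: [429.8, 176.9, 253.7]
ee_rot: [-2.286, -1.474, -0.717]
wrist_force: [0.5, -0.3, -0.1]
gripper_width: 47.5
time_s: 20.65
tcp_pos: [406.3, 123.5, 338.8]
ee_rot: [-2.289, -1.474, -0.729]
wrist_force: [0.6, 0.4, -1.2]
gripper_width: 47.1
20.65 [406.3 123.5 338.8] [-2.2889 -1.4745 -0.7286] [ 0.6  0.4 -1.2] 47.1
20.7 [406.3 124.1 337.1] [-2.2881 -1.4736 -0.7246] [-0.1 -0.4 -1.8] 46.4
20.75 [406.2 124.5 336.1] [-2.2874 -1.4732 -0.7214] [-0.  -0.6 -0.7] 46.9
```

View pics/w18.png

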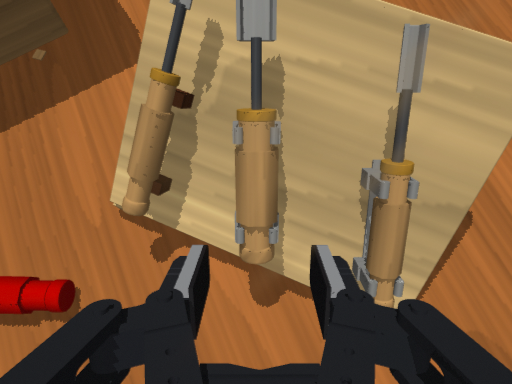

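View pics/s18.png

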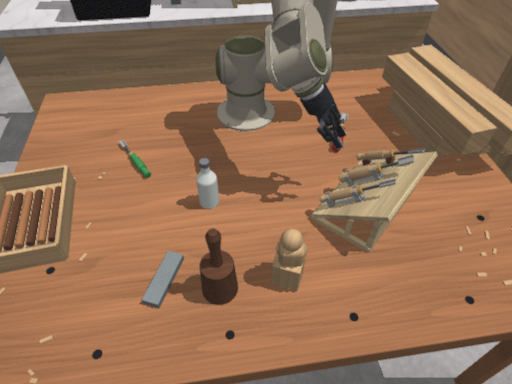

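```bash
python3 - <<'E'
from st2 import *
im=cv2.imread('pics/w18.png'); a=cv2.resize(im[95:275,215:300],None,fx=3.3,fy=3.3,interpolation=cv2.INTER_NEAREST); b=cv2.resize(im[145:305,345:430],None,fx=3.3,fy=3.3,interpolation=cv2.INTER_NEAREST)
h=max(a.shape[0],b.shape[0]); o=np.zeros((h,a.shape[1]+b.shape[1],3),np.uint8); o[:a.shape[0],:a.shape[1]]=a;o[:b.shape[0],a.shape[1]:]=b; cv2.imwrite('pics/w18z.png',o)
cal=pickle.load(open('pics/w18.pkl','rb'))
y,n,u=axes(Bg[1])
for nm,H,rr,r in(('big',Bg[0]-0.8*n,17,14),('small',np.array(S[0])-1.6*n,12.5,10)):
  for back in(0,5):
    for x in (30,-30): print(nm,back,x,[proj(cal,H+back*n+u*x+s*rr*y)[0].round(1).tolist() for s in(1,-1)])
E
```

```text
big 0 30 [[235.5, 148.2], [278.3, 148.1]]
big 0 -30 [[237.0, 218.4], [277.1, 218.3]]
big 5 30 [[235.1, 149.3], [278.7, 149.3]]
big 5 -30 [[236.6, 220.6], [277.4, 220.6]]
small 0 30 [[375.4, 199.7], [408.3, 199.6]]
small 0 -30 [[367.6, 269.6], [398.3, 269.5]]
small 5 30 [[377.6, 201.8], [411.1, 201.8]]
small 5 -30 [[369.5, 272.9], [400.7, 272.8]]
```

View pics/w18z.png

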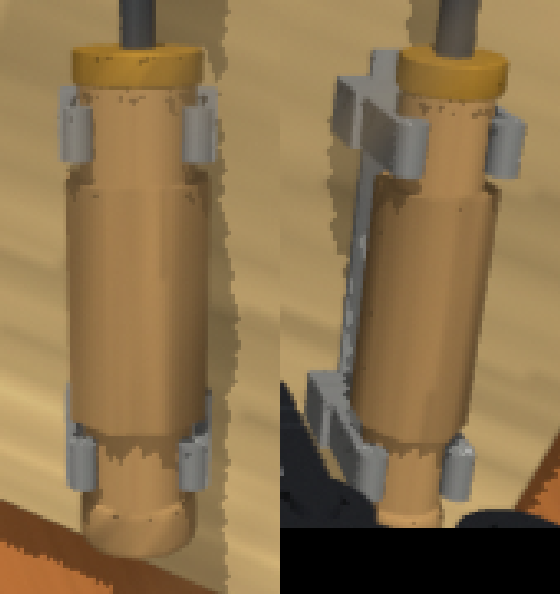

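View pics/t18.png

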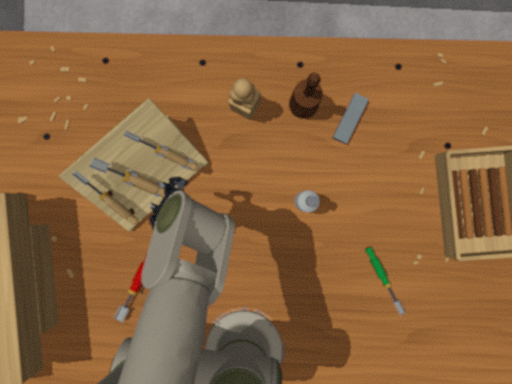

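The top view shows both gouges on the rack. Glue (308,202), mallet (306,96), stone (351,118), figure (244,96) and both look-alikes are where they started. Handing in.

```bash
python3 -c "
from cell import sign_off,sensors
print(sensors.read_state()['time_s'], sign_off())"
```

```text
the job is handed in; nothing more can be done
20.8 None
```

Both loose gouges are hanging on the rack, blades uppermost. The small one is in the narrow pair of clips and the big one is in the wide pair. I handed the job in at about 20.8 s, with the gripper clear of everything.

- **Clip direction:** the wrist pictures showed both clip pairs turned about 22° from the board's own rise. I lined up each gouge and its push with the clips themselves.
- **Seating:** on each gouge the jaws began to pull it in, then it stopped hard on the seat. The last wrist picture shows the lips round all four necks. For the small gouge, the grip's position in that picture also matches fully home.
- **Small gouge pushed too hard:** I went one step too far, and the force briefly reached about 35 N against the seat before I backed off and let go. The approach was also about 1 mm off to one side and gave about 12 N where 9 N was expected. The big gouge peaked at about 6 N.
- **Depth estimate:** both seats were 1–2 mm deeper than the pictures suggested, so I relied on the force to judge when each was home.
- **Bystanders:** the last top and scene pictures show the mallet, whetstone, figure, glue bottle and green look-alike where they started. The arm partly hid the red look-alike, but the part in view had not moved.

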